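# Pack the condiment tray's front row

### The arm

A 6-joint arm with a two-finger parallel gripper is mounted at the origin on a cart in front of the work surface, level with it; the furniture and walls round the work are solid. World frame = base frame: x ahead of the robot, y to its left, z up, the work surface at z = 0. Lengths are in mm, angles in rad, forces in N, time in s.
With the tool pointing down it reaches from about 400 to 925 mm from the base axis. Payload 12.5 kg.
Tool frame: the origin (TCP) lies between the finger pads; the fingertips stand 14 mm ahead of it and the grasp point (between the pads) lies 5 mm behind it; x points along the fingers, y is the direction in which the jaws open and shut, and the axes are right-handed (so a half turn about x gives the same grasp; the last joint's range is limited). The gripper opens to 95 mm and grips with 3 to 60 N. Pads are 20 mm wide; open, the fingers measure 119 mm over their backs; the gripper's body (75 mm by 180 mm) begins 59 mm behind the grasp point.
Start: joints at [1.108, 0.491, 1.559, -0, 1.092, -0.106], TCP at [218.282, 585.66, 228.661] pointing down, gripper open.
Joint ranges: [-3.1, 3.1], [-0.84, 2.19], [0.05, 2.79], [-1.13, 4.28], [0.06, 2.93], [-2.69, 2.69]. Speed limits (rad/s): [2.22, 2.22, 2.79, 3.14, 3.14, 3.14].

### API

Orientations are given as [roll, pitch, yaw] about the fixed x, y, z axes, in that order (R = Rz(yaw) Ry(pitch) Rx(roll)).
In Python, from cell import env, cams gives the robot as it stands.
- The arm moves only by the tool carry_out, never from a script. Its arguments are lists of equal length, an entry for each row: "grip": the closure, from -1 (fully open) to 1 (shut); "linear": the shift along the tool's x, y, z scaled (see below), a list of three; "turn": the turn about the tool's x scaled (see below). In form: {"grip": [grip, ...], "linear": [[tx, ty, tz], ...], "turn": [turn, ...]}. A call has 1 to 5 rows; each row shifts and turns the commanded pose from where the row before left it, along the tool's axes as they then stand; what a row does not reach is not made up. The controller multiplies each number of a shift by 0.5 m and each number of a turn by 180 degrees. A row lasts 1/10 s, in which the tool goes at most 50 mm and 8.59 degrees, less where a joint would pass 70% of its speed; a pose out of reach is approached as far as the arm can. A call with a number of a shift or a turn outside -1 to 1 is refused whole. A call with a gripper value outside its range is refused whole. The fingers move at their own pace and stop on an object; the grip force is fixed at half the most. Time passes only in rows, so rows that do not move let the fingers close. It gives the time, the measured TCP pose, the force and the opening at its end, in the units of the state.
- env.state(): the state, without advancing time (a new reading comes with each control period).
- cams.read_camera(name): name is "scene" or "side" or "wrist"; returns the picture (384x512x3 uint8, blue, green, red); there is no depth.
- cams.camera_info(name): a dict with "fx", "fy", "cx", "cy" (pixels), "view" (4x4, takes a point from world to camera coordinates). Camera axes: x right, y down, z forward; pixel columns grow to the right and rows downward; lengths in mm; the calibration is good to about 2 mm. A picture is of the moment at which its call begins: read the wrist's pose just before it. camera_info takes no time and is no camera call; for the wrist camera it gives the pose at the moment of the call.
- env.job_done(): hands the job in, once; it reports no verdict.
The state is a dict: "t": time; "joints": joint angles; "qvel": joint speeds; "tau": joint torques, N m; "eef_pos": TCP position; "tcp_rot": TCP orientation; "ft_force": force on the tool from outside, world axes, zero at the start; "moment": the same for the moment, N m; "opening": opening from 0.0 (shut) to 1.0 (fully open).
Only numpy, scipy, OpenCV 4.12 (cv2) and the standard library are available. Lean on these libraries where they do the work, as an engineer would, in place of code of your own. Each camera call takes 0.05 s, during which the arm holds its last target. There are 200 camera calls.

### The job

Pack the front row of the condiment tray for carrying: shift the spice jar that is already in it to make room, and stand two of the three containers beside the tray (the fallen spice jar, the wide jar, the shaker) upright in the row with it, choosing the two that leave the jars no room to slide. Lower them in gently, never dropped or forced; the third container stays standing outside the tray, and the back row, the teaspoon, the lemons, the garlic and the mug stay as they are.

Things in the scene. Friction and masses are not known exactly. Their poses are not given: they have to be found in the camera images.
- tray: wooden condiment tray, fixed to the worktop, 182 mm (its x) by 170 mm (its y), origin under its centre. Floor 8 mm thick. Two rows run along its y: front row centred at x = -53 mm, back row at x = +53 mm, each inside 64 mm wide and 154 mm long (end boards at y = +-77 mm), with a 30 mm wide teaspoon slot between. Long walls 6 mm thick, 32 mm high above the worktop; end boards 8 mm thick, 52 mm high with hand holes.
- front_row (a point): centre of the front row's floor (tray frame -53, 0, 8 mm), axes those of the tray: y along the row
- row_spice: the one jar already in the front row, upright near its middle: glass spice jar with red cap, round, 45 mm diameter, 106 mm tall (glass 42 mm up to 85 mm, above it the 45 mm cap); origin at the centre of its foot, z towards the cap; about 110 g
- fallen_spice: lies on its side on the worktop right of the tray, cap pointing roughly to the right (-y): glass spice jar with red cap, round, 45 mm diameter, 106 mm tall (glass 42 mm up to 85 mm, above it the 45 mm cap); origin at the centre of its foot, z towards the cap; about 110 g; lying, its axis is 21 mm above the worktop
- wide_jar: stands on the worktop left of the tray: squat glass preserve jar with white cap, nearly round: 57 mm along its x, 62 mm along its y, 99 mm tall; origin at the centre of its foot, z up; about 440 g
- shaker: ceramic shaker with steel top, round, 34 mm diameter at the foot, 81 mm tall, 120 g, stands on the worktop left of the tray (it and the wide jar may have swapped places); origin at the centre of its foot
- back_spice_a: back row, nearest its right end (-y), glass spice jar with red cap, round, 45 mm diameter, 106 mm tall (glass 42 mm up to 85 mm, above it the 45 mm cap); origin at the centre of its foot, z towards the cap; about 110 g
- back_spice_b: back row, middle, glass spice jar with red cap, round, 45 mm diameter, 106 mm tall (glass 42 mm up to 85 mm, above it the 45 mm cap); origin at the centre of its foot, z towards the cap; about 110 g
- back_wide_jar: back row, nearest its left end (+y), squat glass preserve jar with white cap, nearly round: 57 mm along its x, 62 mm along its y, 99 mm tall; origin at the centre of its foot, z up; about 440 g
- teaspoon: steel teaspoon 130 mm long lying in the middle slot of the tray; origin at its centre underneath
- lemon_left: bystander, lemon 72x57x58 mm on the far left; origin at its underside
- lemon_right: bystander, lemon 71x53x51 mm right behind the tray; origin at its underside
- garlic: bystander, garlic bulb 60x57x58 mm, right rear; origin at its underside
- mug: bystander, white mug 84x115x89 mm, right rear; origin under its middle
Not all that is in view belongs to the job. Leave any turquoise look-alike of the shaker alone.

How it is judged (in metres and radians):
At the end, for the whole second after the job is handed in: Both spice jars and the wide jar stand upright (0.08 rad), at rest, on the floor of the front row (feet within 4 mm of floor height, 14 mm of its centre line, 62 mm of its middle), in any order. The shaker stands upright (0.15 rad) over 130 mm from the tray's centre (x of row_spice in the frame of front_row between -0.014 and 0.014 m and y of row_spice in the frame of front_row between -0.062 and 0.062 m and z of row_spice in the frame of front_row between -0.004 and 0.004 m and angle between each of row_spice, fallen_spice, wide_jar's own z axis and vertical below 0.08 rad and linear speed of each of row_spice, fallen_spice, wide_jar, shaker below 0.02 m/s and x of fallen_spice in the frame of front_row between -0.014 and 0.014 m and y of fallen_spice in the frame of front_row between -0.062 and 0.062 m and z of fallen_spice in the frame of front_row between -0.004 and 0.004 m and x of wide_jar in the frame of front_row between -0.014 and 0.014 m and y of wide_jar in the frame of front_row between -0.062 and 0.062 m and z of wide_jar in the frame of front_row between -0.004 and 0.004 m and horizontal distance between shaker and tray above 0.13 m and angle between shaker's own z axis and vertical below 0.15 rad); the robot touches nothing.
It fails at once if a bystander (lemon, garlic, mug, teaspoon) is pushed more than 30 mm (distance of any of lemon_left, lemon_right, garlic, mug, teaspoon from where it was at the start of the episode above 0.03 m).
It fails at once if the packed back row is disturbed: one of its jars moves more than 15 mm or leans more than 0.3 rad (distance of any of back_spice_a, back_spice_b, back_wide_jar from where it was at the start of the episode above 0.015 m or angle between any of back_spice_a, back_spice_b, back_wide_jar's own z axis and vertical above 0.3 rad).
It fails at once if a jar is dropped or forced into the tray: more than 50 N between a front-row jar and the tray (contact force between any of row_spice, fallen_spice, wide_jar and tray above 50 N).
It also fails if it takes over 72 s, if anything falls off the work surface, if the arm or the gripper's body presses on something with over 40 N, if the wrist force passes 120 N, or if a joint passes its speed limit or range.

## Working session

There is one attempt and no reset: what is moved stays moved. The work goes in short steps, Python scripts to look and compute and a tool call to move; the robot and the scene stay as the last step left them, time stands still between calls to the robot, and variables do not carry over. Pictures are saved under pics/ and viewed, about 8 in all and at most 12, crops included, and the job is handed in when it is done.

Besides the shell and the picture viewer there is one more tool, called after "Emit:" in YAML: its name, and indented under it one key for each argument. carry_out: Moves the arm, as the interface text tells. Shifts and turns lie within -1 to 1; 1 stands for 0.5 m of shift or 180 degrees of turn. Its arguments: {"type":"object","properties":{"grip":{"type":"array"},"linear":{"type":"array"},"turn":{"type":"array"}},"required":["grip","linear","turn"]}

```bash
mkdir -p pics; ls
cat > h.py <<'E'
import numpy as np,cv2
from cell import env,cams
def snap(n,f):
    i=cams.camera_info(n);im=cams.read_camera(n);cv2.imwrite('pics/'+f,im);return im,i
def ray(i,u,v):
    V=np.array(i['view']);R=V[:3,:3];o=-R.T@V[:3,3]
    return o,R.T@np.array([(u-i['cx'])/i['fx'],(v-i['cy'])/i['fy'],1])
def onz(i,u,v,z):
    o,d=ray(i,u,v);return o+d*(z-o[2])/d[2]
def proj(i,p):
    V=np.array(i['view']);c=V[:3,:3]@np.array(p,float)+V[:3,3]
    return np.array([i['fx']*c[0]/c[2]+i['cx'],i['fy']*c[1]/c[2]+i['cy']])
E
python3 - <<'E'
from h import *
a,i=snap('scene','a_scene.png');b,j=snap('side','a_side.png');c,k=snap('wrist','a_wrist.png')
for q in(i,j,k):
  V=np.array(q['view']);print(q['fx'],q['cx'],q['cy'],(-V[:3,:3].T@V[:3,3]).round(),V[2,:3].round(2))
s=env.state();print(s['t'],s['eef_pos'],s['tcp_rot'],s['opening'],s['ft_force'])
cv2.imwrite('pics/a.png',np.hstack([cv2.resize(a,(400,300)),cv2.resize(b,(400,300))]))
E
```

```text
pics
493.5365153871381 259.38711125720914 194.7387737809374 [ -152. -1050.   775.] [ 0.5   0.71 -0.5 ]
446.9392752129105 259.9811046506034 194.13151635119436 [  498. -1143.   804.] [ 0.03  0.83 -0.56]
315.99502964163196 250.58840000914876 194.890325525236 [144. 613. 385.] [ 0.26 -0.1  -0.96]
0.15 [218.18624135 585.49747959 228.21974923] [-1.65610912  1.5699797  -2.01285729] 0.9998605978083362 [-0.53719916  0.32832859  0.1703075 ]
```

View pics/a_scene.png

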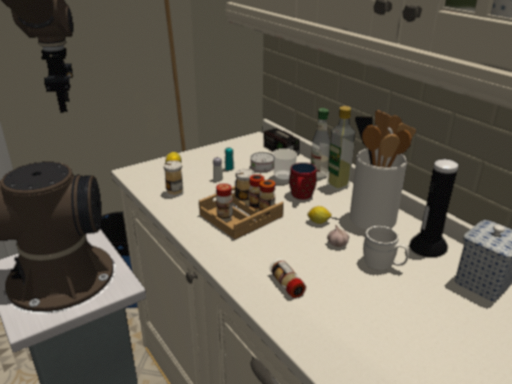

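View pics/a_side.png

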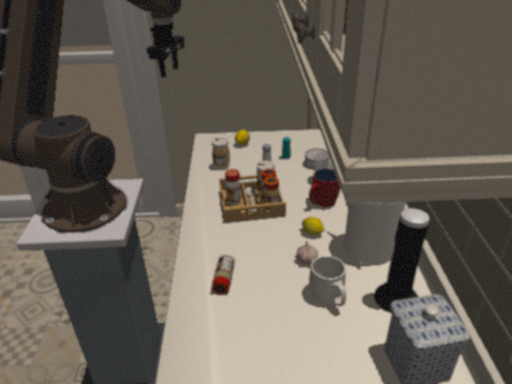

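The scene view shows the tray at (240,208), with row_spice's red cap at (224,190). The back row has caps at (242,178), (256,182) and (267,186). The fallen jar is at (289,279), cap end (297,288). The wide jar is at (174,178) with the lemon behind it.

The grey shaker is at (217,168) and its turquoise look-alike at (229,158). The side view agrees: wide jar (220,152), shaker (267,152), turquoise (286,147), fallen jar (224,273).

Things that could be mistaken:
- **Fallen jar:** only (289,279) lies down, so there is no confusion.
- **Wide jar:** (174,178) against back_wide_jar (242,185). I take the one outside the tray.
- **Shaker:** grey (217,168) against turquoise (229,158). It stays untouched.

Run:
```python
from h import *
i=cams.camera_info('scene');j=cams.camera_info('side')
a=cv2.imread('pics/a_scene.png');b=cv2.imread('pics/a_side.png')
def P(n,ps,pz,z):print(n,onz(i,*ps,z).round(),onz(j,*pz,z).round())
P('row cap',(224,189),(232,175),100)
P('wide foot',(174,190),(220,164),5)
P('shaker foot',(217,179),(267,160),5)
P('fallen',(286,278),(224,272),21)
P('lemon',(175,158),(242,137),40)
P('tray R-front bottom',(236,233),(221,221),0);P('R-back',(282,212),(284,214),0);
A=cv2.resize(a[140:310,150:350],None,fx=4,fy=4,interpolation=cv2.INTER_CUBIC)[:600]
B=cv2.resize(b[130:280,190:340],None,fx=4,fy=4,interpolation=cv2.INTER_CUBIC)
cv2.imwrite('pics/b1.png',A[:,:800]);cv2.imwrite('pics/b2.png',B)
```

```text
row cap [466.  -6. 100.] [458.  -5. 100.]
wide foot [418. 224.   5.] [410. 225.   5.]
shaker foot [569. 211.   5.] [577. 241.   5.]
fallen [ 433. -337.   21.] [ 435. -332.   21.]
lemon [496. 367.  40.] [491. 359.  40.]
tray R-front bottom [453. -85.   0.] [421. -97.   0.]
R-back [626. -69.   0.] [608. -76.   0.]
```

View pics/b1.png

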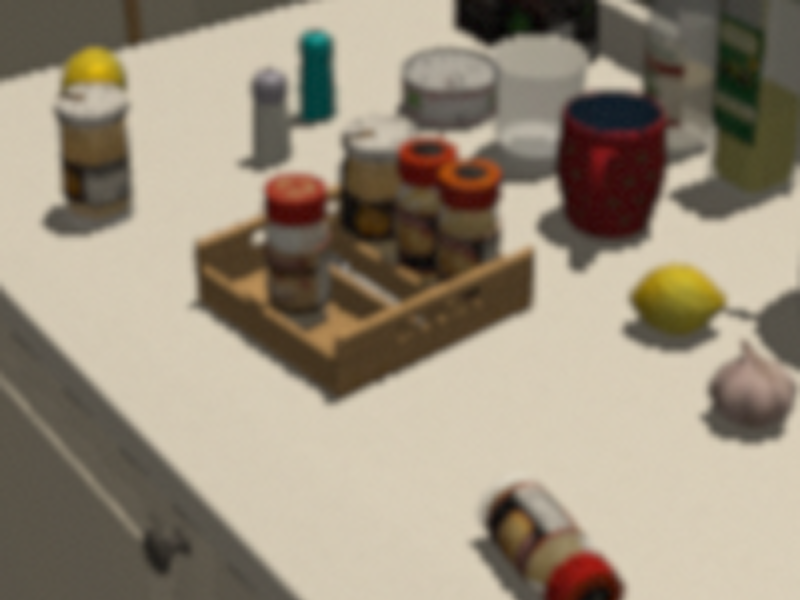

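View pics/b2.png

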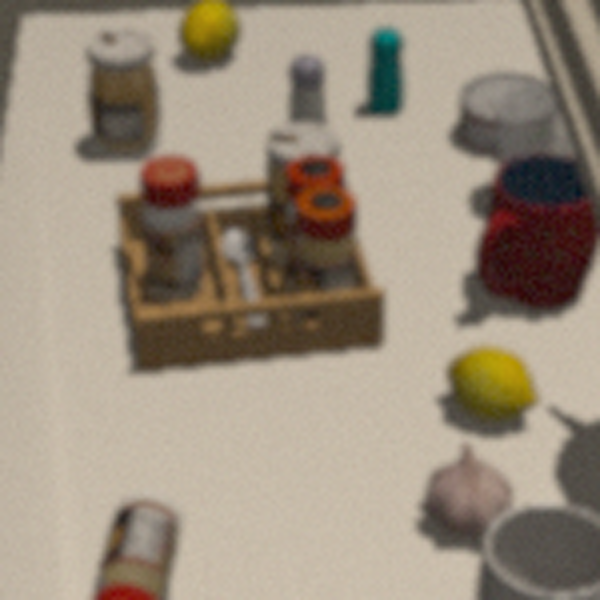

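The crops confirm the choices: the clear-glass jar with white cap standing alone is wide_jar, and the grey steel-topped one is the shaker. Scene tray bottom corners are about (233,239.5), (283,216) and (200,215). In the side view they are about (224,222) and (286,216).

Run:
```python
from h import *
i=cams.camera_info('scene');j=cams.camera_info('side')
for u,v in((233,239.5),(283,216),(200,215)):print('sc',onz(i,u,v,0).round())
for u,v in((224,221.7),(285.7,215.7)):print('si',onz(j,u,v,0).round())
def tri(p,q):
    o,d=ray(i,*p);e,f=ray(j,*q)
    A=np.array([d,-f]).T;s=np.linalg.lstsq(A,e-o,rcond=None)[0];a=o+d*s[0];b=e+f*s[1];return ((a+b)/2).round(),np.linalg.norm(a-b).round(1)
# end-board top corners  (crop px)
print('top RF',tri((150+333/4,140+345/4),(190+138/4,130+318/4)))
print('top RB',tri((150+532/4,140+253/4),(190+380/4,130+292/4)))
a=cv2.imread('pics/a_scene.png');b=cv2.imread('pics/a_side.png')
for im,q,n in((a,i,'scene'),(b,j,'side')):
    h=cv2.cvtColor(im,cv2.COLOR_BGR2HSV)
    m=((h[...,0]<8)|(h[...,0]>172))&(h[...,1]>150)&(h[...,2]>70)
    k,l,st,c=cv2.connectedComponentsWithStats(m.astype('uint8'))
    for t in range(1,k):
        if st[t,4]>30:print(n,c[t].round(1),st[t],onz(q,*c[t],97).round(),onz(q,*c[t],21).round())
V=np.array(cams.camera_info('wrist')['view']);s=env.state()
from scipy.spatial.transform import Rotation as Ro
R=Ro.from_euler('xyz',s['tcp_rot']).as_matrix();print(R.round(3));print((R.T@((-V[:3,:3].T@V[:3,3])-s['eef_pos'])).round(1),(R.T@V[:3,:3].T).round(3))
```

```text
sc [ 430. -107.    0.]
sc [615. -88.   0.]
sc [417.  54.   0.]
si [ 429. -101.    0.]
si [612. -85.   0.]
top RF (array([ 433., -102.,   42.]), np.float64(4.6))
top RB (array([609., -93.,  50.]), np.float64(3.4))
scene [255.8 180.1] [250 176  14  11  81] [573.  -8.  97.] [654. 109.  21.]
scene [299.6 179.7] [297 176   8  10  51] [680. -78.  97.] [773.  31.  21.]
scene [223.3 190.6] [217 186  15  10  85] [462.  -9.  97.] [531. 108.  21.]
scene [293.8 284.6] [287 278  18  19 138] [ 374. -436.   97.] [ 433. -367.   21.]
side [232.5 176. ] [226 171  13  11  69] [459.  -6.  97.] [455. 116.  21.]
side [315.  185.3] [311 182   9   9  41] [697. -75.  97.] [718.  40.  21.]
side [221.9 280.9] [214 276  16  14 122] [ 437. -438.   97.] [ 430. -362.   21.]
[[-0.     0.349  0.937]
 [-0.001  0.937 -0.349]
 [-1.    -0.001 -0.   ]]
[-157.2    0.3  -78.8] [[-0.001 -0.28   0.96 ]
 [ 1.    -0.001  0.001]
 [ 0.001  0.96   0.28 ]]
```

Emit:
carry_out:
  grip: [-1,-1,-1,-1,-1]
  linear:
    - [0,0,0]
    - [0,0,0]
    - [0,0,0]
    - [0,-0.0874,0.0271]
    - [0,-0.0874,0.0271]
  turn: [-0.0472,-0.0472,-0.0472,0,0]

```text
t: 0.65
eef_pos: [252.7, 500.1, 227.9]
tcp_rot: [-2.147, 1.57, -2.057]
ft_force: [1.2, -0.8, 0.7]
opening: 0.995
```

Emit:
carry_out:
  grip: [-1,-1,-1,-1,-1]
  linear:
    - [0,-0.0874,0.0271]
    - [0,-0.0874,0.0271]
    - [0,-0.0874,0.0271]
    - [0,-0.0874,0.0271]
    - [0,-0.0874,0.0271]
  turn: [0,0,0,0,0]

```text
t: 1.15
eef_pos: [339.9, 287.6, 228.6]
tcp_rot: [0.339, 1.571, 0.428]
ft_force: [0.7, 0.7, -0.1]
opening: 1.004
```

Emit:
carry_out:
  grip: [-1,-1,-1,-1,-1]
  linear:
    - [0,-0.0874,0.0271]
    - [0,-0.0874,0.0271]
    - [0,-0.0874,0.0271]
    - [0,-0.0874,0.0271]
    - [0,-0.0874,0.0271]
  turn: [0,0,0,0,0]

```text
t: 1.65
eef_pos: [426.7, 75.7, 228.7]
tcp_rot: [0.355, 1.571, 0.443]
ft_force: [1.1, 0.1, -0.2]
opening: 0.999
```

Emit:
carry_out:
  grip: [-1,-1,-1]
  linear:
    - [0,-0.0874,0.0271]
    - [0,-0.0874,0.0271]
    - [0,0,0]
  turn: [0,0,0]

```text
t: 1.95
eef_pos: [462.7, -11.1, 228.4]
tcp_rot: [-0.741, 1.57, -0.657]
ft_force: [0.7, 0.5, -0.2]
opening: 0.997
```

```bash
cat >> h.py <<'E'
from scipy.spatial.transform import Rotation as Ro
def st():
    s=env.state();R=Ro.from_euler('xyz',s['tcp_rot']).as_matrix()
    print('t',round(s['t'],2),'pos',s['eef_pos'].round(1) if hasattr(s['eef_pos'],'round') else s['eef_pos'],'yawY',np.degrees(np.arctan2(R[1,1],R[0,1])).round(2),'op',round(s['opening'],4),'F',np.round(s['ft_force'],2));return s,R
E
python3 - <<'E'
from h import *
st();a,i=snap('wrist','w1.png');cv2.imwrite('pics/w1b.png',cv2.resize(a,(800,600)))
V=np.array(i['view']);print(i['fx'],i['cx'],i['cy'],(-V[:3,:3].T@V[:3,3]).round(1))
E
```

```text
t 1.95 pos [462.7 -11.1 228.4] yawY 94.79 op 0.9969 F [ 0.71  0.48 -0.21]
315.99502964163196 250.58840000914876 194.890325525236 [384.1 -17.3 385.5]
```

View pics/w1b.png

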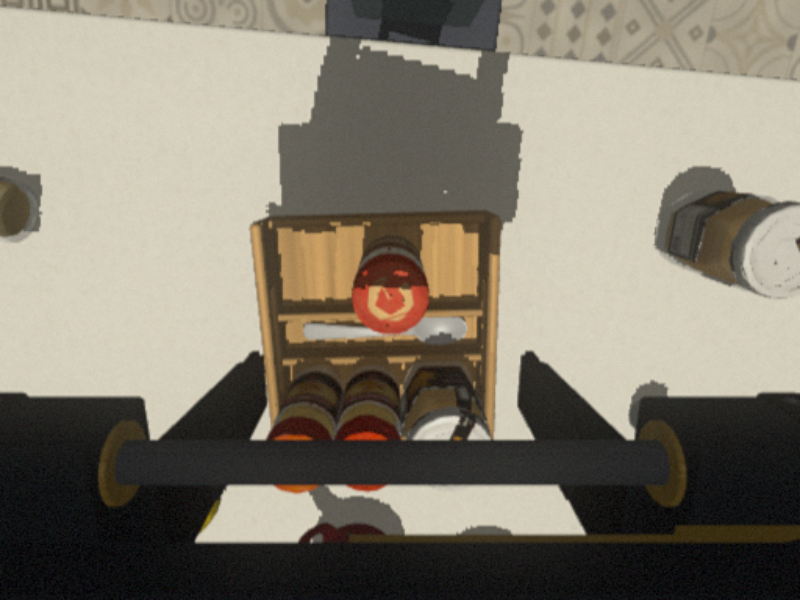

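The wrist view shows the tray with image right = +y and down = +x. Row_spice's cap is at about (390,292), the tray's front corners at about (250,222) and (500,212), and the wide jar at right (772,250).

Run:
```python
from h import *
i=cams.camera_info('wrist');k=1.5625
a=cv2.imread('pics/w1.png');h=cv2.cvtColor(a,cv2.COLOR_BGR2HSV)
m=(((h[...,0]<10)|(h[...,0]>172))&(h[...,1]>110)&(h[...,2]>60)).astype('uint8');m[220:]=0
n,l,s,c=cv2.connectedComponentsWithStats(m)
for t in range(1,n):
    if s[t,4]>100:
        (x,y),r=cv2.minEnclosingCircle(np.argwhere(l==t)[:,::-1].astype('float32'));print('cap',c[t],s[t],x,y,r,onz(i,x,y,106),onz(i,x,y,95))
for p in((250,222),(275,218),(484,212),(500,212)):print(p,onz(i,p[0]/k,p[1]/k,52).round(1),onz(i,p[0]/k,p[1]/k,32).round(1))
for p in((258,308),(499,308)):print(p,onz(i,p[0]/k,p[1]/k,52).round(1))
print('wide',onz(i,772/k,250/k,99))
```

```text
cap [249.54773869 187.08542714] [ 225  162   50   52 1592] 249.1617431640625 187.78836059570312 25.878894805908203 [457.77081016 -10.31926354 106.        ] [460.70803774 -10.11597808  95.        ]
(250, 222) [ 430.6 -106.5   52. ] [ 433.4 -112.    32. ]
(275, 218) [426.5 -89.9  52. ] [429.1 -94.3  32. ]
(484, 212) [410.9  49.   52. ] [412.6  52.9  32. ]
(500, 212) [410.   59.7  52. ] [411.6  64.2  32. ]
(258, 308) [ 490.5 -100.7   52. ]
(499, 308) [476.4  68.6  52. ]
wide [414.72997849 211.08745993  99.        ]
```

Emit:
carry_out:
  grip: [-1,-1,-1,-1,-1]
  linear:
    - [0,0.003,-0.009]
    - [0.08,0,0]
    - [0.08,0,0]
    - [0.08,0,0]
    - [0.025,0,0]
  turn: [-0.011,0,0,0,0]

```text
t: 2.5
eef_pos: [454.5, -4.7, 93.3]
tcp_rot: [2.823, 1.566, 2.947]
ft_force: [0.7, 1.0, 0.6]
opening: 0.998
```

Emit:
carry_out:
  grip: [1,1,1,1,1]
  linear:
    - [0,0,0]
    - [0,0,0]
    - [0,0,0]
    - [0,0,0]
    - [0,0,0]
  turn: [0,0,0,0,0]

```text
t: 3.0
eef_pos: [456.7, -5.9, 96.8]
tcp_rot: [-0.214, 1.569, -0.091]
ft_force: [0.4, 0.5, -0.4]
opening: 0.638
```

Run:
```python
from h import *
st()
```

```text
t 3.0 pos [456.7  -5.9  96.8] yawY 97.03 op 0.6379 F [ 0.39  0.52 -0.4 ]
```

Emit:
carry_out:
  grip: [1,1,1,1,1]
  linear:
    - [0,0,0]
    - [0,0,0]
    - [0,0,0]
    - [0,0,0]
    - [0,0,0]
  turn: [0,0,0,0,0]

```text
t: 3.5
eef_pos: [456.6, -6.0, 96.3]
tcp_rot: [-0.087, 1.57, 0.036]
ft_force: [-0.3, -0.2, 5.0]
opening: 0.472
```

Emit:
carry_out:
  grip: [1,1,1]
  linear:
    - [0,0,0]
    - [-0.003,0,0]
    - [-0.003,0,0]
  turn: [0,0,0]

```text
t: 3.8
eef_pos: [456.2, -5.9, 99.0]
tcp_rot: [2.725, 1.57, 2.847]
ft_force: [-0.6, -0.1, -2.2]
opening: 0.47
```

Run:
```python
from h import *
st()
```

```text
t 3.8 pos [456.2  -5.9  99. ] yawY 97.02 op 0.4704 F [-0.61 -0.08 -2.16]
```

Emit:
carry_out:
  grip: [1,1,1,1,1]
  linear:
    - [0,-0.03,0]
    - [0,-0.03,0]
    - [0,-0.03,0]
    - [0,-0.03,0]
    - [0,0,0]
  turn: [0,0,0,0,0]

```text
t: 4.3
eef_pos: [463.9, -66.6, 99.0]
tcp_rot: [2.361, 1.571, 2.482]
ft_force: [0.7, 0.5, -1.7]
opening: 0.468
```

Emit:
carry_out:
  grip: [1,1,1]
  linear:
    - [0,-0.004,0]
    - [0,-0.004,0]
    - [0,0,0]
  turn: [0,0,0]

```text
t: 4.6
eef_pos: [464.2, -69.2, 99.1]
tcp_rot: [1.773, 1.571, 1.896]
ft_force: [0.2, -0.1, -0.6]
opening: 0.468
```

Emit:
carry_out:
  grip: [1,1,1]
  linear:
    - [0,-0.004,0]
    - [0,0,0]
    - [0,0,0]
  turn: [0,0,0]

```text
t: 4.9
eef_pos: [464.5, -71.4, 99.1]
tcp_rot: [1.057, 1.571, 1.179]
ft_force: [0.4, 0.4, -0.8]
opening: 0.474
```

Emit:
carry_out:
  grip: [1,1,1]
  linear:
    - [0,-0.004,0]
    - [0,0,0]
    - [0,0,0]
  turn: [0,0,0]

```text
t: 5.2
eef_pos: [464.7, -73.4, 99.1]
tcp_rot: [1.857, 1.571, 1.98]
ft_force: [-0.9, 2.0, 0.3]
opening: 0.463
```

Emit:
carry_out:
  grip: [1,1,1]
  linear:
    - [0,-0.003,0]
    - [0,0,0]
    - [0,0,0]
  turn: [0,0,0]

```text
t: 5.5
eef_pos: [464.8, -74.7, 99.1]
tcp_rot: [2.108, 1.57, 2.231]
ft_force: [-0.4, 5.6, 1.2]
opening: 0.464
```

Emit:
carry_out:
  grip: [1,1,1]
  linear:
    - [0,-0.003,0]
    - [0,0,0]
    - [0,0,0]
  turn: [0,0,0]

```text
t: 5.8
eef_pos: [464.8, -76.0, 99.1]
tcp_rot: [2.176, 1.57, 2.298]
ft_force: [-0.8, 6.7, 2.2]
opening: 0.457
```

Emit:
carry_out:
  grip: [1,1,1,1,1]
  linear:
    - [0,0.005,0]
    - [0.003,0,0]
    - [0.002,0,0]
    - [0.001,0,0]
    - [0,0,0]
  turn: [0,0,0,0,0]

```text
t: 6.3
eef_pos: [465.4, -74.3, 96.8]
tcp_rot: [-0.393, 1.569, -0.27]
ft_force: [-1.1, 0.6, 11.0]
opening: 0.463
```

Emit:
carry_out:
  grip: [-0.5,-0.5,-0.5,-1,-1]
  linear:
    - [0,0,0]
    - [0,0,0]
    - [0,0,0]
    - [0,0,0]
    - [0,0,0]
  turn: [0,0,0,0,0]

```text
t: 6.8
eef_pos: [464.8, -74.0, 96.0]
tcp_rot: [2.108, 1.571, 2.23]
ft_force: [0.2, 1.2, 0.4]
opening: 0.827
```

Emit:
carry_out:
  grip: [-1,-1,-1,-1,-1]
  linear:
    - [-0.09,0,0]
    - [-0.09,0,0]
    - [-0.06,0,0]
    - [0,0,0]
    - [0,0,0]
  turn: [0,0,0,0,0]

```text
t: 7.3
eef_pos: [464.7, -73.9, 216.3]
tcp_rot: [-0.337, 1.57, -0.214]
ft_force: [0.4, -0.4, 0.2]
opening: 0.999
```

Run:
```python
from h import *
st()
```

```text
t 7.3 pos [464.7 -73.9 216.3] yawY 97.03 op 0.9994 F [ 0.39 -0.43  0.21]
```

Emit:
carry_out:
  grip: [-1,-1,-1,-1,-1]
  linear:
    - [0,0,0]
    - [0,0,0]
    - [0,0,0]
    - [0,0,0]
    - [0,0,0]
  turn: [0.0455,0.0455,0.0455,0.0455,0.0455]

```text
t: 7.8
eef_pos: [464.3, -73.8, 214.5]
tcp_rot: [-2.87, 1.568, 2.815]
ft_force: [-0.2, 0.7, 0.2]
opening: 1.0
```

Emit:
carry_out:
  grip: [-1,-1,-1,-1,-1]
  linear:
    - [0,0,0]
    - [0,0,0]
    - [0,0,0]
    - [0,0,0]
    - [0,0,0]
  turn: [0.0455,0.0455,0.0455,0.0455,0.0455]

```text
t: 8.3
eef_pos: [464.3, -73.8, 214.5]
tcp_rot: [-2.162, 1.568, 2.808]
ft_force: [-0.4, -0.5, 1.0]
opening: 1.003
```

Emit:
carry_out:
  grip: [-1,-1,-1,-1,-1]
  linear:
    - [0,0,0]
    - [0,-0.02,0.08]
    - [0,-0.02,0.08]
    - [0,-0.02,0.08]
    - [0,-0.02,0.08]
  turn: [0.045,0,0,0,0]

```text
t: 8.8
eef_pos: [443.8, -238.9, 214.5]
tcp_rot: [-2.355, 1.568, 2.48]
ft_force: [0.9, 0.8, -0.8]
opening: 1.003
```

Emit:
carry_out:
  grip: [-1,-1,-1,-1]
  linear:
    - [0,-0.02,0.08]
    - [0,-0.02,0.08]
    - [0,0,0]
    - [0,0,0]
  turn: [0,0,0,0]

```text
t: 9.2
eef_pos: [433.9, -319.7, 214.3]
tcp_rot: [-2.508, 1.568, 2.325]
ft_force: [0.5, 0.4, -0.1]
opening: 0.999
```

Run:
```python
from h import *
st();a,i=snap('wrist','w2.png');cv2.imwrite('pics/w2b.png',cv2.resize(a,(800,600)))
h=cv2.cvtColor(a,cv2.COLOR_BGR2HSV)
m=(((h[...,0]<10)|(h[...,0]>172))&(h[...,1]>110)&(h[...,2]>50)).astype('uint8')
n,l,s,c=cv2.connectedComponentsWithStats(m)
for t in range(1,n):
    if s[t,4]>100:print('red',c[t],s[t],onz(i,*c[t],21),onz(i,*c[t],35))
```

```text
t 9.2 pos [ 433.9 -319.7  214.3] yawY 6.92 op 0.9987 F [ 0.52  0.38 -0.11]
red [239.26298701 228.27272727] [222 211  39  29 616] [ 428.32198609 -384.1874957    21.        ] [ 428.18292733 -378.48939249   35.        ]
```

View pics/w2b.png

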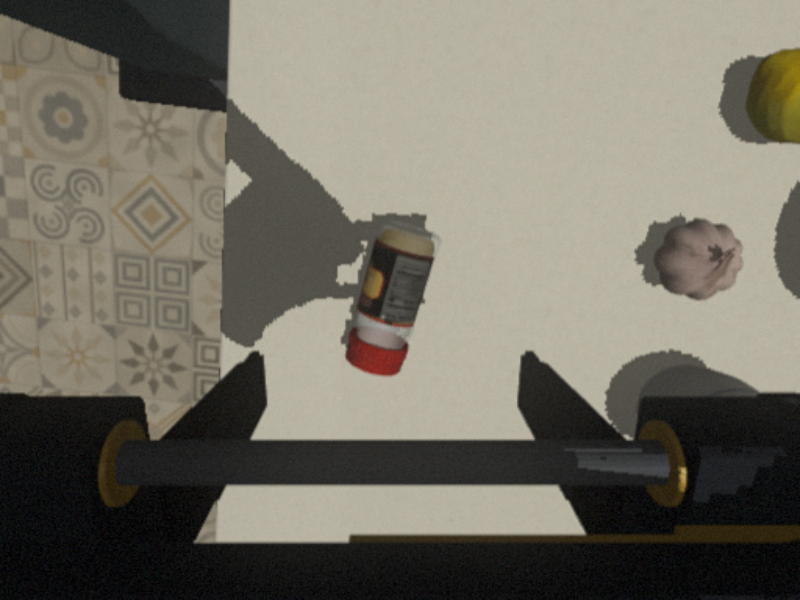

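The wrist view shows the fallen jar with its foot near (408,232) and cap near (377,353), the cap face at the bottom (375,370).

Run:
```python
from h import *
i=cams.camera_info('wrist');k=1.5625
P={n:onz(i,u/k,v/k,21) for n,u,v in(('foot',410,232),('neck',382,328),('cap end',375,372),('capmid',378,350))}
for n in P:print(n,P[n].round(1))
d=P['cap end']-P['foot'];print(np.linalg.norm(d),np.degrees(np.arctan2(d[1],d[0])))
```

```text
foot [ 443.6 -286.2   21. ]
neck [ 432.2 -360.    21. ]
cap end [ 431.  -396.1   21. ]
capmid [ 431.3 -377.8   21. ]
110.68693875739359 -96.53553914748774
```

Emit:
carry_out:
  grip: [-1,-1,-1,-1,-1]
  linear:
    - [0,0,0]
    - [0,0,0]
    - [0,0.006,0.071]
    - [0,0.006,0.071]
    - [0.08,0,0]
  turn: [0.04,0.04,0,0,0]

```text
t: 9.75
eef_pos: [433.2, -394.1, 178.9]
tcp_rot: [0.825, 1.562, -0.875]
ft_force: [0.4, 0.5, -0.4]
opening: 1.0
```

Emit:
carry_out:
  grip: [-1,-1,-1,-1,-1]
  linear:
    - [0.08,0,0]
    - [0.08,0,0]
    - [0.08,0,0]
    - [0.05,0,0]
    - [0.022,0,0]
  turn: [0,0,0,0,0]

```text
t: 10.25
eef_pos: [431.1, -388.5, 17.5]
tcp_rot: [-2.325, 1.566, 2.26]
ft_force: [0.3, -0.1, 0.8]
opening: 0.999
```

Emit:
carry_out:
  grip: [1,1,1,1,1]
  linear:
    - [0,0,0]
    - [0,0,0]
    - [0,0,0]
    - [0,0,0]
    - [0,0,0]
  turn: [0,0,0,0,0]

```text
t: 10.75
eef_pos: [431.7, -390.9, 21.0]
tcp_rot: [0.909, 1.569, -0.791]
ft_force: [-0.9, 0.1, -0.4]
opening: 0.635
```

Emit:
carry_out:
  grip: [1,1,1,1,1]
  linear:
    - [0,0,0]
    - [0,0,0]
    - [0,0,0]
    - [0,0,0]
    - [0,0,0]
  turn: [0,0,0,0,0]

```text
t: 11.25
eef_pos: [431.4, -390.8, 20.2]
tcp_rot: [1.417, 1.571, -0.282]
ft_force: [-0.6, 0.3, 2.8]
opening: 0.457
```

Emit:
carry_out:
  grip: [1,1,1,1,1]
  linear:
    - [0,0,0]
    - [-0.05,0,0]
    - [-0.06,0,0]
    - [-0.06,0,0]
    - [-0.06,0,0]
  turn: [0,0,0,0,0]

```text
t: 11.75
eef_pos: [431.3, -390.4, 135.9]
tcp_rot: [-2.448, 1.57, 2.136]
ft_force: [0.6, -0.3, -2.1]
opening: 0.457
```

Emit:
carry_out:
  grip: [1,1,1,1,1]
  linear:
    - [-0.06,0,0]
    - [0,0,0]
    - [0,0,0]
    - [0,0,0]
    - [0,0,0]
  turn: [0,0,0,0,0]

```text
t: 12.25
eef_pos: [431.1, -390.3, 163.7]
tcp_rot: [-2.33, 1.568, 2.254]
ft_force: [-0.1, 0.2, -1.5]
opening: 0.46
```

Run:
```python
from h import *
st();a,i=snap('side','s3.png');b,j=snap('scene','c3.png')
A=cv2.resize(a[170:320,140:290],(500,500),interpolation=cv2.INTER_CUBIC)
p=proj(j,[431,-360,120]).astype(int);print(p);x,y=max(p[0]-55,0),max(p[1]-55,0)
B=cv2.resize(b[y:y+110,x:x+66],(300,500),interpolation=cv2.INTER_CUBIC)
cv2.imwrite('pics/s3b.png',np.hstack([A,B]))
```

```text
t 12.25 pos [ 431.1 -390.3  163.7] yawY -7.38 op 0.46 F [-0.15  0.2  -1.51]
[293 249]
```

View pics/s3b.png

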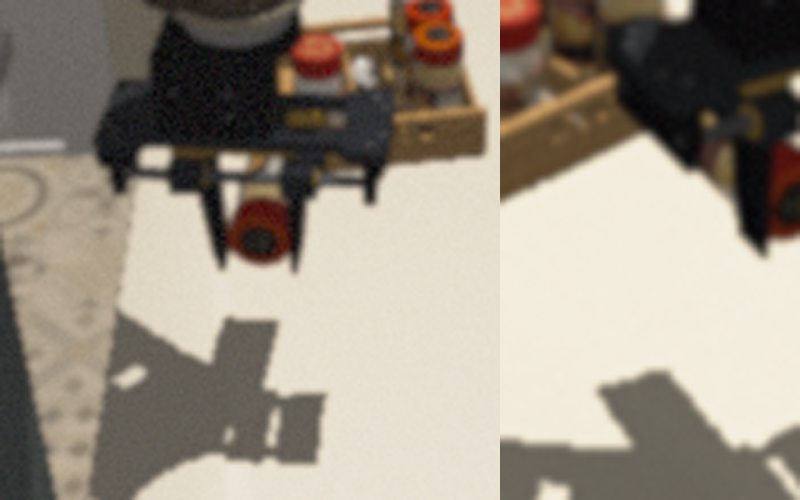

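The jar is still horizontal in the grip: the cap faces the side camera at (262,232) in the crop. I'll go low and ease the grip in steps so it can swing.

Emit:
carry_out:
  grip: [1,1,1,1,1]
  linear:
    - [0.07,0,0]
    - [0.07,0,0]
    - [0.05,0,0]
    - [0.03,0,0]
    - [0,0,0]
  turn: [0,0,0,0,0]

```text
t: 12.85
eef_pos: [430.7, -389.9, 52.7]
tcp_rot: [-2.303, 1.566, 2.281]
ft_force: [0.1, -0.1, -0.7]
opening: 0.46
```

Emit:
carry_out:
  grip: [0.3,0.3,0.2,0.2]
  linear:
    - [0,0,0]
    - [0,0,0]
    - [0,0,0]
    - [0,0,0]
  turn: [0,0,0,0]

```text
t: 13.25
eef_pos: [431.6, -390.9, 55.8]
tcp_rot: [0.924, 1.57, -0.775]
ft_force: [0.7, -0.4, -0.3]
opening: 0.46
```

Emit:
carry_out:
  grip: [0.14,0.14,0.14]
  linear:
    - [0,0,0]
    - [0,0,0]
    - [0,0,0]
  turn: [0,0,0]

```text
t: 13.55
eef_pos: [431.5, -390.7, 55.2]
tcp_rot: [1.416, 1.571, -0.284]
ft_force: [0.3, 0.1, -0.9]
opening: 0.458
```

Run:
```python
from h import *
st();a,i=snap('wrist','w4.png')
cv2.imwrite('pics/w4b.png',cv2.resize(a,(640,480)))
h=cv2.cvtColor(a,cv2.COLOR_BGR2HSV)
```

```text
t 13.55 pos [ 431.5 -390.7   55.2] yawY -7.38 op 0.4577 F [ 0.28  0.06 -0.87]
```

View pics/w4b.png

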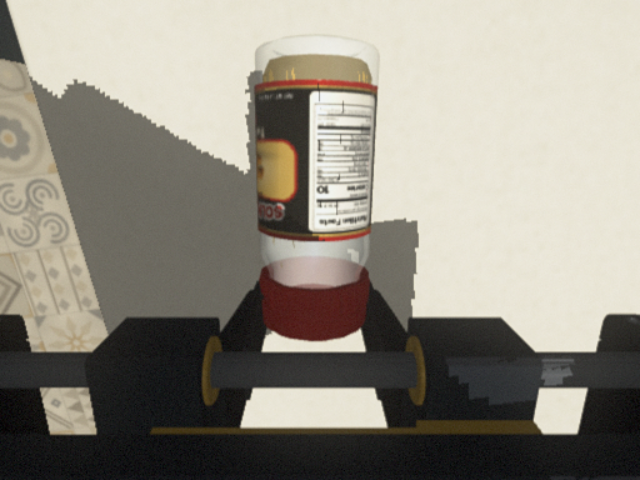

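The wrist view shows the jar still horizontal: foot edge at row 37, cap at (315,305). I'll ease further and track the change by image difference.

Emit:
carry_out:
  grip: [0.11,0.11,0.1,0.1]
  linear:
    - [0,0,0]
    - [0,0,0]
    - [0,0,0]
    - [0,0,0]
  turn: [0,0,0,0]

```text
t: 14.0
eef_pos: [431.4, -390.7, 55.1]
tcp_rot: [-2.82, 1.571, 1.763]
ft_force: [-0.3, 0.4, -2.2]
opening: 0.457
```

```bash
cat > d.py <<'E'
from h import *
import sys
st();a,i=snap('wrist',sys.argv[1]);b=cv2.imread('pics/w4.png')
print('diff',np.abs(a[20:270,200:310].astype(int)-b[20:270,200:310]).mean())
h=cv2.cvtColor(a,cv2.COLOR_BGR2HSV);m=(((h[...,0]<12)|(h[...,0]>170))&(h[...,1]>140)&(h[...,2]>40)).astype('uint8')
n,l,s,c=cv2.connectedComponentsWithStats(m)
for t in range(1,n):
    if s[t,4]>60:print('red',c[t].round(1),s[t])
E
python3 d.py w5.png
```

```text
t 14.0 pos [ 431.4 -390.7   55.1] yawY -7.38 op 0.4573 F [-0.26  0.41 -2.18]
diff 2.4936969696969697
red [253.   66.6] [205  64  96   9 375]
red [229.8 135.1] [212 111  26  51 193]
red [258.6 188.8] [209 183  87  10 205]
red [250.4 247.3] [ 207  215   89   57 3289]
```

Emit:
carry_out:
  grip: [0.09,0.09,0.08,0.08]
  linear:
    - [0,0,0]
    - [0,0,0]
    - [0,0,0]
    - [0,0,0]
  turn: [0,0,0,0]

```text
t: 14.45
eef_pos: [431.5, -390.7, 55.1]
tcp_rot: [2.737, 1.571, 1.037]
ft_force: [0.5, 0.5, -1.9]
opening: 0.465
```

```bash
python3 d.py w6.png
```

```text
t 14.45 pos [ 431.5 -390.7   55.1] yawY -7.38 op 0.4653 F [ 0.46  0.5  -1.93]
diff 6.087212121212121
red [252.8  66.5] [206  63  95   9 370]
red [229.5 135.4] [210 111  29  50 194]
red [257.3 188.1] [208 181  88  11 206]
red [250.5 246.9] [ 207  214   89   58 3303]
```

Emit:
carry_out:
  grip: [0.07,0.07,0.07]
  linear:
    - [0,0,0]
    - [0,0,0]
    - [0,0,0]
  turn: [0,0,0]

```text
t: 14.8
eef_pos: [431.4, -390.7, 55.1]
tcp_rot: [-3.117, 1.571, 1.466]
ft_force: [0.0, 0.1, -1.0]
opening: 0.465
```

```bash
python3 d.py w7.png
```

```text
t 14.8 pos [ 431.4 -390.7   55.1] yawY -7.38 op 0.4652 F [ 0.03  0.09 -1.02]
diff 36.14710303030303
red [251.9  72.2] [216  69  74  13 198]
red [231.1 129.1] [213 107  26  45 143]
red [254.1 173.2] [210 171  81   7 216]
red [251.1 235.5] [ 209  215   85   43 3353]
```

Emit:
carry_out:
  grip: [0.06,0.06,0.06]
  linear:
    - [0,0,0]
    - [0,0,0]
    - [0,0,0]
  turn: [0,0,0]

```text
t: 15.15
eef_pos: [431.5, -390.7, 55.2]
tcp_rot: [1.368, 1.571, -0.331]
ft_force: [0.2, -0.7, 1.5]
opening: 0.471
```

```bash
python3 d.py w8.png
```

```text
t 15.15 pos [ 431.5 -390.7   55.2] yawY -7.37 op 0.4708 F [ 0.23 -0.68  1.48]
diff 45.052424242424244
red [247.8 101.9] [212 100  72   5 203]
red [227.9 148.8] [214 137  19  31  72]
red [250.1 242.5] [ 215  216   71   47 2046]
```

Emit:
carry_out:
  grip: [0.15,0.15]
  linear:
    - [0,0,0]
    - [0,0,0]
  turn: [0,0]

```text
t: 15.4
eef_pos: [431.5, -390.7, 55.1]
tcp_rot: [2.534, 1.571, 0.834]
ft_force: [0.2, -0.0, 0.1]
opening: 0.434
```

Run:
```python
from h import *
st();a,i=snap('wrist','w9.png');b,j=snap('side','s9.png')
p=proj(j,[431,-370,60]).astype(int);print(p)
B=cv2.resize(b[p[1]-45:p[1]+45,p[0]-35:p[0]+35],(300,386),interpolation=cv2.INTER_CUBIC)
cv2.imwrite('pics/w9b.png',np.hstack([cv2.resize(a,(500,386)),B]))
```

```text
t 15.4 pos [ 431.5 -390.7   55.1] yawY -7.38 op 0.4343 F [ 0.23 -0.02  0.1 ]
[221 271]
```

View pics/w9b.png

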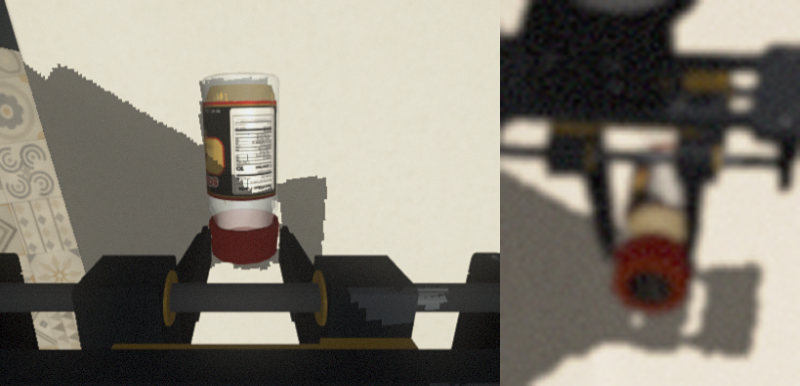

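The jar has rotated part-way but slipped out and lies flat again, its cap still between the fingers. A grip of 0.07 was the useful slip level. Regrasping.

Run:
```python
from h import *
i=cams.camera_info('wrist')
for n,u,v,z in(('foot',247,74,25),('capend',250,261,30),('capend0',250,261,21),('capstart',250,216,42)):print(n,onz(i,u,v,z).round(1))
```

```text
foot [ 442.  -296.4   25. ]
capend [ 429.1 -408.1   30. ]
capend0 [ 428.5 -412.9   21. ]
capstart [ 433.6 -373.5   42. ]
```

Emit:
carry_out:
  grip: [-0.4,-0.4,-0.4,-0.4,-0.4]
  linear:
    - [0,0,0]
    - [0,0,0]
    - [0.03,0,0]
    - [0.03,0,0]
    - [0.01,0,0]
  turn: [0,0,0,0,0]

```text
t: 16.0
eef_pos: [431.0, -390.2, 18.5]
tcp_rot: [-2.321, 1.569, 2.263]
ft_force: [-0.3, 0.4, -0.8]
opening: 0.693
```

Emit:
carry_out:
  grip: [0.5,0.5,0.5,0.5,0.5]
  linear:
    - [0,0,0]
    - [0,0,0]
    - [0,0,0]
    - [0,0,0]
    - [0,0,0]
  turn: [0,0,0,0,0]

```text
t: 16.5
eef_pos: [431.6, -390.8, 20.5]
tcp_rot: [0.961, 1.57, -0.739]
ft_force: [0.5, -0.6, 1.3]
opening: 0.459
```

Emit:
carry_out:
  grip: [0.5,0.5,0.5,0.5,0.5]
  linear:
    - [0,0,0]
    - [-0.03,0,0]
    - [-0.03,0,0]
    - [-0.03,0,0]
    - [0,0,0]
  turn: [0,0,0,0,0]

```text
t: 17.0
eef_pos: [432.0, -391.3, 67.5]
tcp_rot: [0.872, 1.568, -0.827]
ft_force: [1.0, -0.5, -1.2]
opening: 0.461
```

```bash
python3 d.py w10.png
```

```text
t 17.0 pos [ 432.  -391.3   67.5] yawY -7.37 op 0.4612 F [ 1.   -0.47 -1.2 ]
diff 53.84752727272727
red [247.1 101. ] [202  99  90   6 336]
red [220.2 164.5] [205 143  23  48 139]
red [235.5 218.1] [209 213  56   8 104]
red [251.1 265.7] [ 208  237   85   45 2253]
```

Emit:
carry_out:
  grip: [0.1,0.08,0.08,0.07,0.07]
  linear:
    - [0,0,0]
    - [0,0,0]
    - [0,0,0]
    - [0,0,0]
    - [0,0,0]
  turn: [0,0,0,0,0]

```text
t: 17.55
eef_pos: [431.4, -390.6, 64.8]
tcp_rot: [-2.442, 1.57, 2.142]
ft_force: [0.7, -0.3, -1.1]
opening: 0.464
```

```bash
python3 d.py w11.png
```

```text
t 17.55 pos [ 431.4 -390.6   64.8] yawY -7.37 op 0.464 F [ 0.66 -0.33 -1.14]
diff 52.13587878787879
red [248.1  99.3] [206  97  87   6 315]
red [223.2 152.8] [207 141  23  32  96]
red [237.1 215.6] [215 212  49   6  88]
red [250.8 265.1] [ 208  237   86   45 2372]
```

Emit:
carry_out:
  grip: [0.07,0.07]
  linear:
    - [0,0,0]
    - [0,0,0]
  turn: [0,0]

```text
t: 17.8
eef_pos: [431.4, -390.6, 65.0]
tcp_rot: [-2.906, 1.571, 1.678]
ft_force: [-0.2, -0.3, -1.5]
opening: 0.467
```

```bash
python3 d.py w12.png
```

```text
t 17.8 pos [ 431.4 -390.6   65. ] yawY -7.37 op 0.467 F [-0.17 -0.32 -1.47]
diff 46.057006060606064
red [251.3  99.3] [216  96  72  11 188]
red [228.6 149.3] [214 135  19  38  98]
red [245.2 200. ] [211 199  67   5 117]
red [251.  260.5] [ 209  239   84   43 3199]
```

Emit:
carry_out:
  grip: [0.2,0.2,0.2,0.2,0.07]
  linear:
    - [0,0,0]
    - [-0.03,0,0]
    - [-0.03,0,0]
    - [0,0,0]
    - [0,0,0]
  turn: [0,0,0,0,0]

```text
t: 18.35
eef_pos: [431.4, -390.6, 94.9]
tcp_rot: [1.275, 1.571, -0.425]
ft_force: [-0.3, 0.4, -1.0]
opening: 0.465
```

Emit:
carry_out:
  grip: [0.07,0.07]
  linear:
    - [0,0,0]
    - [0,0,0]
  turn: [0,0]

```text
t: 18.55
eef_pos: [431.2, -390.5, 94.4]
tcp_rot: [-2.365, 1.57, 2.219]
ft_force: [-0.2, 0.8, -0.7]
opening: 0.469
```

```bash
python3 d.py w13.png
```

```text
t 18.55 pos [ 431.2 -390.5   94.4] yawY -7.38 op 0.4687 F [-0.2   0.76 -0.73]
diff 45.970460606060605
red [250.9  99.3] [215  96  73  11 193]
red [228.5 150.6] [214 135  19  40 100]
red [234.6 200. ] [211 199  50   4  82]
red [250.7 260.6] [ 209  239   84   43 3182]
```

Unchanged in that interval, so I'll hold 0.07 a little longer.

Emit:
carry_out:
  grip: [0.07,0.07,0.07]
  linear:
    - [0,0,0]
    - [0,0,0]
    - [0,0,0]
  turn: [0,0,0]

```text
t: 18.9
eef_pos: [431.4, -390.7, 95.0]
tcp_rot: [-2.732, 1.571, 1.852]
ft_force: [-1.2, -0.7, -1.9]
opening: 0.466
```

```bash
python3 d.py w14.png
```

```text
t 18.9 pos [ 431.4 -390.7   95. ] yawY -7.37 op 0.4656 F [-1.17 -0.7  -1.94]
diff 45.95109090909091
red [250.8  99.3] [215  96  73  11 188]
red [228.5 148.5] [214 134  19  38  96]
red [233.3 200. ] [213 199  43   4  75]
red [250.8 260.6] [ 209  239   84   43 3191]
```

Emit:
carry_out:
  grip: [0.065,0.065,0.065]
  linear:
    - [0,0,0]
    - [0,0,0]
    - [0,0,0]
  turn: [0,0,0]

```text
t: 19.25
eef_pos: [431.5, -390.8, 95.3]
tcp_rot: [0.99, 1.57, -0.709]
ft_force: [0.8, -0.4, 0.8]
opening: 0.466
```

```bash
python3 d.py w15.png
```

```text
t 19.25 pos [ 431.5 -390.8   95.3] yawY -7.38 op 0.4663 F [ 0.79 -0.41  0.81]
diff 53.646787878787876
red [251. 244.] [ 210  214   82   68 3868]
```

Emit:
carry_out:
  grip: [0.12,0.2]
  linear:
    - [0,0,0]
    - [0,0,0]
  turn: [0,0]

```text
t: 19.5
eef_pos: [431.5, -390.8, 95.2]
tcp_rot: [0.856, 1.571, -0.843]
ft_force: [-0.7, -0.7, 0.9]
opening: 0.461
```

```bash
python3 d.py w16.png
python3 - <<'E'
from h import *
a=cv2.imread('pics/w16.png');b,j=snap('scene','c16.png')
p=proj(j,[431,-390,60]).astype(int);print(p)
B=cv2.resize(b[p[1]-58:p[1]+58,p[0]-45:p[0]+45],(300,386),interpolation=cv2.INTER_CUBIC)
cv2.imwrite('pics/w16b.png',np.hstack([cv2.resize(a,(500,386)),B]))
E
```

```text
t 19.5 pos [ 431.5 -390.8   95.2] yawY -7.37 op 0.4609 F [-0.69 -0.69  0.95]
diff 53.60648484848485
red [250.9 244.2] [ 210  214   82   68 3864]
[300 277]
```

View pics/w16b.png

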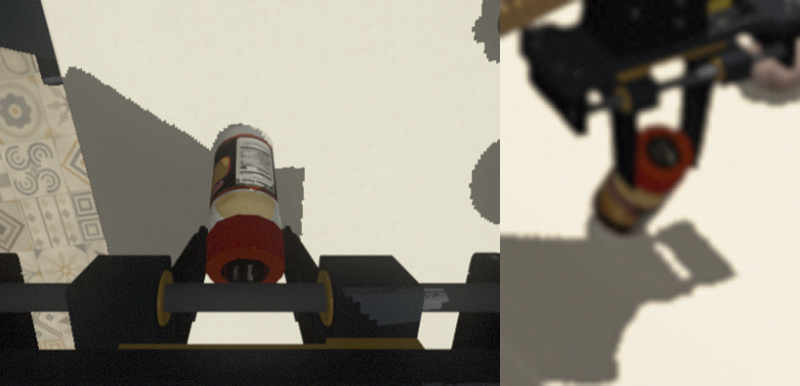

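The jar is held by its cap and now hangs about 55° foot-down. One more easing step should bring it near vertical.

Emit:
carry_out:
  grip: [0.07,0.065,0.065]
  linear:
    - [0,0,0]
    - [0,0,0]
    - [0,0,0]
  turn: [0,0,0]

```text
t: 19.9
eef_pos: [431.5, -390.7, 95.2]
tcp_rot: [1.378, 1.571, -0.321]
ft_force: [0.4, -0.4, 1.9]
opening: 0.468
```

```bash
python3 d.py w17.png
```

```text
t 19.9 pos [ 431.5 -390.7   95.2] yawY -7.38 op 0.4678 F [ 0.43 -0.39  1.87]
diff 53.643927272727275
red [251.  244.1] [ 210  214   82   68 3868]
```

Emit:
carry_out:
  grip: [0.065,0.065,0.065]
  linear:
    - [0,0,0]
    - [0,0,0]
    - [0,0,0]
  turn: [0,0,0]

```text
t: 20.25
eef_pos: [431.5, -390.6, 95.1]
tcp_rot: [3.004, 1.571, 1.305]
ft_force: [0.2, -0.3, 2.1]
opening: 0.467
```

```bash
python3 d.py w18.png
```

```text
t 20.25 pos [ 431.5 -390.6   95.1] yawY -7.38 op 0.4673 F [ 0.18 -0.33  2.1 ]
diff 53.62669090909091
red [251.  244.2] [ 210  214   82   68 3875]
```

The force reads +2 N, so the foot is resting on the worktop. I'll lift tight, then ease.

Emit:
carry_out:
  grip: [0.2,0.2,0.2,0.2]
  linear:
    - [0,0,0]
    - [-0.02,0,0]
    - [-0.02,0,0]
    - [0,0,0]
  turn: [0,0,0,0]

```text
t: 20.7
eef_pos: [431.9, -391.1, 116.8]
tcp_rot: [0.903, 1.568, -0.797]
ft_force: [-0.2, -0.2, -1.0]
opening: 0.46
```

Emit:
carry_out:
  grip: [0.07,0.065,0.065,0.065]
  linear:
    - [0,0,0]
    - [0,0,0]
    - [0,0,0]
    - [0,0,0]
  turn: [0,0,0,0]

```text
t: 21.1
eef_pos: [431.4, -390.6, 114.9]
tcp_rot: [-2.502, 1.57, 2.082]
ft_force: [-0.2, -0.8, -0.2]
opening: 0.47
```

```bash
python3 d.py w19.png
```

```text
t 21.1 pos [ 431.4 -390.6  114.9] yawY -7.37 op 0.4704 F [-0.21 -0.78 -0.17]
diff 57.95170909090909
red [250.8 241.9] [ 214  208   75   74 2979]
```

Emit:
carry_out:
  grip: [0.12,0.2,0.3]
  linear:
    - [0,0,0]
    - [0,0,0]
    - [0,0,0]
  turn: [0,0,0]

```text
t: 21.45
eef_pos: [431.4, -390.6, 115.0]
tcp_rot: [-2.607, 1.571, 1.977]
ft_force: [0.3, -0.6, -2.2]
opening: 0.452
```

```bash
python3 d.py w20.png;python3 - <<'E'
from h import *
a=cv2.imread('pics/w20.png');b,j=snap('side','s20.png')
p=proj(j,[431,-390,60]).astype(int);print(p)
B=cv2.resize(b[p[1]-58:p[1]+58,p[0]-45:p[0]+45],(300,386),interpolation=cv2.INTER_CUBIC)
cv2.imwrite('pics/w20b.png',np.hstack([cv2.resize(a,(500,386)),B]))
E
```

```text
t 21.45 pos [ 431.4 -390.6  115. ] yawY -7.38 op 0.4519 F [ 0.26 -0.55 -2.2 ]
diff 57.57956363636364
red [250.8 243.5] [ 214  213   75   69 2768]
[220 277]
```

View pics/w20b.png

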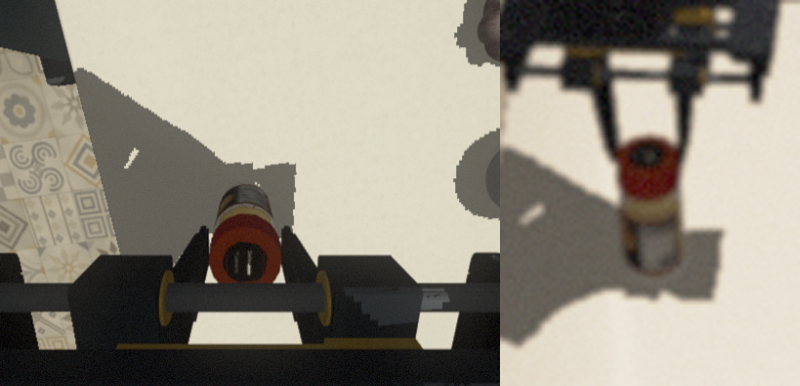

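The jar hangs nearly vertical, held by the upper cap (cap centre about (245,250) in the left half). I'll lower it in small steps until it touches the worktop.

Emit:
carry_out:
  grip: [0.3,0.3]
  linear:
    - [0.004,0,0]
    - [0,0,0]
  turn: [0,0]

```text
t: 21.75
eef_pos: [431.8, -391.1, 114.8]
tcp_rot: [0.826, 1.569, -0.874]
ft_force: [-3.1, 2.8, 16.7]
opening: 0.453
```

Emit:
carry_out:
  grip: [0.3,0.3]
  linear:
    - [0.004,0,0]
    - [0,0,0]
  turn: [0,0]

```text
t: 21.95
eef_pos: [432.7, -391.9, 114.3]
tcp_rot: [0.876, 1.565, -0.823]
ft_force: [-1.9, 4.7, 28.2]
opening: 0.455
```

Emit:
carry_out:
  grip: [0.3,0.3]
  linear:
    - [0.004,0,0]
    - [0,0,0]
  turn: [0,0]

```text
t: 22.15
eef_pos: [432.8, -392.0, 112.8]
tcp_rot: [0.86, 1.564, -0.839]
ft_force: [-3.7, 4.5, 33.3]
opening: 0.459
```

Emit:
carry_out:
  grip: [0.3,0.3,0,0,-0.3]
  linear:
    - [-0.008,0,0]
    - [0,0,0]
    - [0,0,0]
    - [0,0,0]
    - [0,0,0]
  turn: [0,0,0,0,0]

```text
t: 22.65
eef_pos: [431.4, -390.6, 112.7]
tcp_rot: [-2.388, 1.57, 2.196]
ft_force: [1.3, -0.1, -0.4]
opening: 0.54
```

Emit:
carry_out:
  grip: [-1,-1,-1,-1,-1]
  linear:
    - [0,0,0]
    - [0,0,0]
    - [0,0,0]
    - [0,0,0]
    - [0,0,0]
  turn: [0,0,-0.0446,-0.0446,-0.0446]

```text
t: 23.15
eef_pos: [431.5, -390.7, 113.1]
tcp_rot: [2.336, 1.571, 1.062]
ft_force: [0.3, 0.2, 0.7]
opening: 0.948
```

```bash
python3 d.py w21.png
python3 - <<'E'
from h import *
i=cams.camera_info('wrist');a=cv2.imread('pics/w21.png');h=cv2.cvtColor(a,cv2.COLOR_BGR2HSV)
m=(((h[...,0]<12)|(h[...,0]>170))&(h[...,1]>110)&(h[...,2]>40)).astype('uint8');m=cv2.morphologyEx(m,cv2.MORPH_OPEN,np.ones((3,3)))
p=np.argwhere(m)[:,::-1];print(p.min(0),p.max(0))
for z in(85,106):
    x=(p[:,0].min()+p[:,0].max())/2
    print(z,onz(i,x,p[:,1].min(),z).round(1),onz(i,x,p[:,1].max(),z).round(1))
E
```

```text
t 23.15 pos [ 431.5 -390.7  113.1] yawY 17.04 op 0.9481 F [0.32 0.17 0.69]
diff 63.200448484848486
red [243.2 242.4] [ 206  210   74   72 2795]
[206 210] [279 281]
85 [ 422.4 -377.2   85. ] [ 437.  -424.7   85. ]
106 [ 420.8 -370.2  106. ] [ 433.7 -412.3  106. ]
```

The jar now stands upright on the worktop under the open gripper; its cap centre measures about (428,-391). Next I'll turn the jaws along the row and regrip.

Emit:
carry_out:
  grip: [-1,-1,-1,-1,-1]
  linear:
    - [0,0,0]
    - [0,0,0]
    - [0,0,0]
    - [0,0,0]
    - [0,0,0]
  turn: [-0.0446,-0.0446,-0.0446,-0.0446,-0.0446]

```text
t: 23.7
eef_pos: [431.5, -390.7, 113.0]
tcp_rot: [2.192, 1.571, 1.616]
ft_force: [0.2, -0.1, -0.4]
opening: 1.001
```

Emit:
carry_out:
  grip: [-1,-1,-1,-1,-1]
  linear:
    - [0,0,0]
    - [0,0,0]
    - [0,0,0]
    - [0,0,0]
    - [0,0,0]
  turn: [-0.0446,-0.0446,-0.0446,-0.0446,-0.0446]

```text
t: 24.2
eef_pos: [431.5, -390.7, 113.0]
tcp_rot: [1.339, 1.571, 1.463]
ft_force: [0.7, -1.1, 0.2]
opening: 0.996
```

Emit:
carry_out:
  grip: [0,0,0.3,0.3,0.3]
  linear:
    - [0.025,0,0]
    - [0.025,0,0]
    - [0,0,0]
    - [0,0,0]
    - [0,0,0]
  turn: [0,0,0,0,0]

```text
t: 24.7
eef_pos: [431.5, -390.8, 88.1]
tcp_rot: [0.751, 1.571, 0.872]
ft_force: [0.1, -0.1, 0.8]
opening: 0.635
```

Emit:
carry_out:
  grip: [1,1,1,1,1]
  linear:
    - [0,0,0]
    - [0,0,0]
    - [0,0,0]
    - [0,0,0]
    - [0,0,0]
  turn: [0,0,0,0,0]

```text
t: 25.2
eef_pos: [431.5, -390.8, 88.3]
tcp_rot: [-0.833, 1.57, -0.711]
ft_force: [0.1, -0.7, 2.2]
opening: 0.471
```

```bash
python3 d.py w22.png
```

```text
t 25.2 pos [ 431.5 -390.8   88.3] yawY 96.99 op 0.4705 F [ 0.13 -0.7   2.17]
diff 62.47684848484848
red [250.7 241.1] [ 208  208   89   74 3575]
```

Emit:
carry_out:
  grip: [1,1,1,1,1]
  linear:
    - [-0.03,0,0]
    - [-0.07,0,0]
    - [-0.08,0,0]
    - [-0.08,0,0]
    - [0,0.0833,0.015]
  turn: [0,0,0,0,0]

```text
t: 25.75
eef_pos: [435.1, -352.1, 222.5]
tcp_rot: [-0.962, 1.562, -0.843]
ft_force: [0.6, -0.5, -1.8]
opening: 0.47
```

Emit:
carry_out:
  grip: [1,1,1,1,1]
  linear:
    - [0,0.0833,0.015]
    - [0,0.0833,0.015]
    - [0,0.0833,0.015]
    - [0,0.0833,0.015]
    - [0,0.0833,0.015]
  turn: [0,0,0,0,0]

```text
t: 26.25
eef_pos: [445.3, -135.5, 218.0]
tcp_rot: [2.261, 1.57, 2.383]
ft_force: [1.3, -1.0, -1.1]
opening: 0.467
```

Emit:
carry_out:
  grip: [1,1,1,1,1]
  linear:
    - [0,0.0833,0.015]
    - [0,0.0833,0.015]
    - [0,0.0833,0.015]
    - [0,0.0833,0.015]
    - [0,0,0]
  turn: [0,0,0,0,0]

```text
t: 26.75
eef_pos: [454.7, 35.6, 218.0]
tcp_rot: [1.958, 1.57, 2.085]
ft_force: [0.2, -0.8, -1.5]
opening: 0.471
```

```bash
python3 d.py w23.png
python3 - <<'E'
from h import *
i=cams.camera_info('wrist');a=cv2.imread('pics/w23.png');h=cv2.cvtColor(a,cv2.COLOR_BGR2HSV)
m=(((h[...,0]<12)|(h[...,0]>170))&(h[...,1]>110)&(h[...,2]>40)).astype('uint8')
n,l,s,c=cv2.connectedComponentsWithStats(m)
C=np.array([458.1,-18.2]);ex=np.array([.993,.118])
for t in range(1,n):
    if s[t,4]>300:
        (x,y),r=cv2.minEnclosingCircle(np.argwhere(l==t)[:,::-1].astype('float32'));q=onz(i,x,y,110);d=q[:2]-C
        print(x,y,r,q.round(1),'tray',(d@ex).round(1),(d@[-ex[1],ex[0]]).round(1))
E
```

```text
t 26.75 pos [454.7  35.6 218. ] yawY 97.23 op 0.4705 F [ 0.17 -0.84 -1.45]
diff 68.91529696969697
red [125.8 193.7] [  96  168   58   53 1857]
red [249.  241.6] [ 207  208   89   74 3514]
124.6465072631836 192.2591552734375 29.03624153137207 [464.9 -75.1 110. ] tray 0.0 -57.3
250.44381713867188 254.66712951660156 46.87833786010742 [510.7  41.2 110. ] tray 59.3 52.8
```

Emit:
carry_out:
  grip: [1,1,1,1,1]
  linear:
    - [0.07,0,0]
    - [0.07,0,0]
    - [0.06,0,0]
    - [0.03,0,0]
    - [0,0,0]
  turn: [0,0,0,0,0]

```text
t: 27.3
eef_pos: [454.3, 31.0, 101.4]
tcp_rot: [2.94, 1.567, 3.061]
ft_force: [-0.1, 0.5, -0.6]
opening: 0.468
```

Emit:
carry_out:
  grip: [1,1,1]
  linear:
    - [0.006,0,0]
    - [0,0,0]
    - [0,0,0]
  turn: [0,0,0]

```text
t: 27.6
eef_pos: [455.6, 31.6, 100.9]
tcp_rot: [-0.14, 1.569, -0.018]
ft_force: [0.1, -1.1, -1.9]
opening: 0.467
```

Emit:
carry_out:
  grip: [1,1,1]
  linear:
    - [0,0.004,0]
    - [0,0,0]
    - [0,0,0]
  turn: [0,0,0]

```text
t: 27.9
eef_pos: [455.0, 33.9, 100.4]
tcp_rot: [-0.012, 1.57, 0.11]
ft_force: [-0.7, 0.4, -2.1]
opening: 0.467
```

Run:
```python
from h import *
s,R=st();d=np.array(s['eef_pos'])[:2]-[458.1,-18.2];print(d@[.993,.118],d@[-.118,.993])
```

```text
t 27.9 pos [455.   33.9 100.4] yawY 97.01 op 0.4665 F [-0.69  0.36 -2.06]
3.0878040723916955 52.12826403747246
```

Emit:
carry_out:
  grip: [1,1,1]
  linear:
    - [0,0.006,0]
    - [0,0,0]
    - [0,0,0]
  turn: [0,0,0]

```text
t: 28.2
eef_pos: [455.5, 35.7, 100.5]
tcp_rot: [-0.867, 1.568, -0.744]
ft_force: [1.3, -13.4, -0.1]
opening: 0.467
```

Emit:
carry_out:
  grip: [1,1,1]
  linear:
    - [0,0.003,0]
    - [0,0,0]
    - [0,0,0]
  turn: [0,0,0]

```text
t: 28.5
eef_pos: [456.0, 36.5, 100.7]
tcp_rot: [-0.793, 1.566, -0.669]
ft_force: [2.5, -20.3, 2.5]
opening: 0.463
```

Emit:
carry_out:
  grip: [1,1,1,1,1]
  linear:
    - [0,-0.007,0]
    - [0,0,0]
    - [0.003,0,0]
    - [0.003,0,0]
    - [0,0,0]
  turn: [0,0,0,0,0]

```text
t: 29.0
eef_pos: [454.9, 34.9, 97.0]
tcp_rot: [-0.985, 1.571, -0.862]
ft_force: [0.4, -3.7, -1.6]
opening: 0.465
```

Emit:
carry_out:
  grip: [1,1,1]
  linear:
    - [0.003,0,0]
    - [0,0,0]
    - [0,0,0]
  turn: [0,0,0]

```text
t: 29.3
eef_pos: [455.5, 34.5, 96.3]
tcp_rot: [-0.432, 1.569, -0.31]
ft_force: [-0.3, -6.9, 12.1]
opening: 0.466
```

Emit:
carry_out:
  grip: [0,-0.2,-0.6,-1,-1]
  linear:
    - [0,0,0]
    - [0,0,0]
    - [0,0,0]
    - [0,0,0]
    - [0,0,0]
  turn: [0,0,0,0,0]

```text
t: 29.8
eef_pos: [454.7, 35.0, 95.5]
tcp_rot: [2.517, 1.57, 2.639]
ft_force: [-0.0, 0.0, 0.3]
opening: 0.784
```

Emit:
carry_out:
  grip: [-1,-1,-1,-1,-1]
  linear:
    - [-0.08,0,0]
    - [-0.08,0,0]
    - [-0.08,0,0]
    - [0,0.09,-0.009]
    - [0,0.09,-0.009]
  turn: [0,0,0,0,0]

```text
t: 30.3
eef_pos: [435.2, 123.5, 216.8]
tcp_rot: [0.082, 1.568, 0.201]
ft_force: [0.3, -0.2, -0.6]
opening: 0.997
```

Emit:
carry_out:
  grip: [-1,-1,-1,-1]
  linear:
    - [0,0.09,-0.009]
    - [0,0.09,-0.009]
    - [0,0,0]
    - [0,0,0]
  turn: [0,0,0,0]

```text
t: 30.7
eef_pos: [414.6, 212.0, 215.5]
tcp_rot: [-2.892, 1.57, -2.768]
ft_force: [0.3, 0.5, 0.3]
opening: 1.0
```

Run:
```python
from h import *
st();i=cams.camera_info('wrist');a,_=snap('wrist','w24.png')
h=cv2.cvtColor(a,cv2.COLOR_BGR2HSV)
C=np.array([458.1,-18.2]);ex=np.array([.993,.118]);ey=np.array([-.118,.993])
m=(((h[...,0]<12)|(h[...,0]>170))&(h[...,1]>110)&(h[...,2]>40)).astype('uint8');m[235:]=0
n,l,s,c=cv2.connectedComponentsWithStats(m)
for t in range(1,n):
    if s[t,4]>200:
        (x,y),r=cv2.minEnclosingCircle(np.argwhere(l==t)[:,::-1].astype('float32'));q=onz(i,x,y,110)[:2];print('red',x,y,r,s[t],q.round(1),((q-C)@ex).round(1),((q-C)@ey).round(1))
w=((h[...,1]<45)&(h[...,2]>150)).astype('uint8');w[:110]=0;w[240:]=0;w[:,:180]=0;w[:,330:]=0
n,l,s,c=cv2.connectedComponentsWithStats(w)
for t in range(1,n):
    if s[t,4]>300:
        (x,y),r=cv2.minEnclosingCircle(np.argwhere(l==t)[:,::-1].astype('float32'));print('white',x,y,r,s[t],onz(i,x,y,99).round(1))
cv2.imwrite('pics/w24b.png',cv2.resize(a,(800,600)))
```

```text
t 30.7 pos [414.6 212.  215.5] yawY 97.14 op 0.9995 F [0.32 0.5  0.25]
red 43.5 210.5 31.693946838378906 [  12  184   64   51 1980] [449.3  33.5] -2.7 52.3
white 254.5 190.5 88.89610290527344 [  180   142   150    98 11688] [411.3 215.6  99. ]
```

View pics/w24b.png

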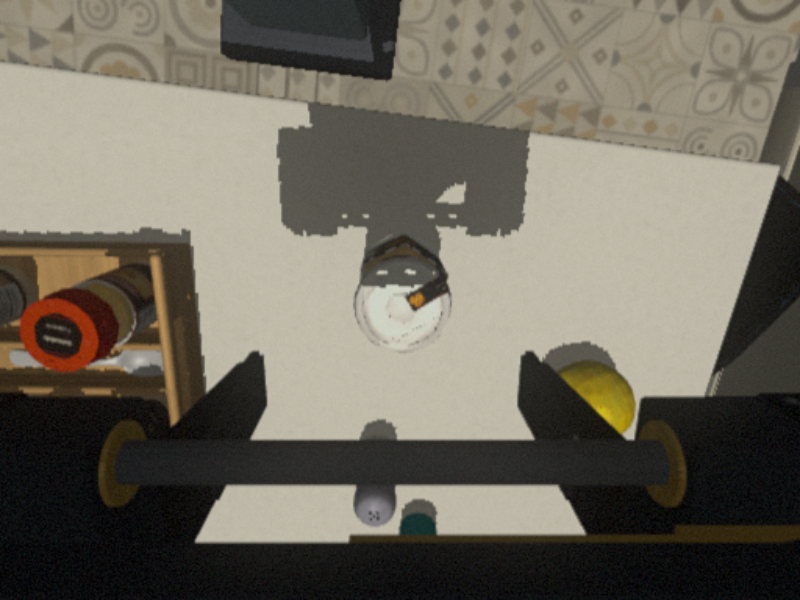

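The wide jar's white cap is at (402,305), the shaker's top at (375,500), the look-alike at (418,523) and the lemon at (595,395). The jar placed in the tray is upright at tray y ≈ 52.

Run:
```python
from h import *
i=cams.camera_info('wrist')
for u,v,z in((402,304,99),(375,500,81),(595,395,30)):print(onz(i,u/1.5625,v/1.5625,z).round(1))
```

```text
[415.1 217.7  99. ]
[563.4 218.3  81. ]
[488.6 377.3  30. ]
```

Emit:
carry_out:
  grip: [-1,-1,-1,-1,-1]
  linear:
    - [0.08,0.008,0]
    - [0.08,0,0]
    - [0.08,0,0]
    - [0.05,0,0]
    - [0.022,0,0]
  turn: [0,0,0,0,0]

```text
t: 31.25
eef_pos: [414.3, 213.7, 57.7]
tcp_rot: [-2.935, 1.568, -2.815]
ft_force: [0.4, -0.6, -0.2]
opening: 1.001
```

Emit:
carry_out:
  grip: [1,1,1,1,1]
  linear:
    - [0,0,0]
    - [0,0,0]
    - [0,0,0]
    - [0,0,0]
    - [0,0,0]
  turn: [0,0,0,0,0]

```text
t: 31.75
eef_pos: [414.9, 215.4, 60.4]
tcp_rot: [0.265, 1.569, 0.387]
ft_force: [-0.2, 2.1, 0.9]
opening: 0.637
```

Emit:
carry_out:
  grip: [1,1,1,1]
  linear:
    - [0,0,0]
    - [0,0,0]
    - [0,0,0]
    - [0,0,0]
  turn: [0,0,0,0]

```text
t: 32.15
eef_pos: [414.9, 215.6, 60.2]
tcp_rot: [0.349, 1.569, 0.471]
ft_force: [-2.2, 3.0, 7.4]
opening: 0.594
```

Emit:
carry_out:
  grip: [0,-0.6,-1,-1,-1]
  linear:
    - [0,0,0]
    - [0,0,0]
    - [0,0,0]
    - [0,0,0]
    - [0,0,0]
  turn: [0,0,0,0.0455,0.0455]

```text
t: 32.65
eef_pos: [414.5, 215.2, 59.5]
tcp_rot: [-2.655, 1.57, -2.824]
ft_force: [0.2, 0.7, 0.2]
opening: 0.873
```

Emit:
carry_out:
  grip: [-1,-1,-1,-1,-1]
  linear:
    - [0,0,0]
    - [0,0,0]
    - [0,0,0]
    - [0,0,0]
    - [0,0,0]
  turn: [0.0455,0.0455,0.0455,0.0455,0.0455]

```text
t: 33.15
eef_pos: [414.5, 215.2, 59.6]
tcp_rot: [-1.919, 1.57, -2.803]
ft_force: [0.3, -0.6, -0.6]
opening: 0.998
```

Emit:
carry_out:
  grip: [-1,-1,-1,-0.7,-0.29]
  linear:
    - [0,0,0]
    - [0,0,0]
    - [0,0,0]
    - [0,0,0]
    - [0,0,0]
  turn: [0.0455,0.0455,0.0455,0.0455,0]

```text
t: 33.65
eef_pos: [414.5, 215.2, 59.6]
tcp_rot: [-1.525, 1.571, -2.978]
ft_force: [0.8, 0.7, -0.3]
opening: 0.887
```

Emit:
carry_out:
  grip: [-0.29,-0.29,-0.29,-0.29,-0.29]
  linear:
    - [0,0,0]
    - [0,0,0]
    - [0,0,0]
    - [0,0,0]
    - [0,0,0]
  turn: [0,0,0,0,0]

```text
t: 34.15
eef_pos: [415.4, 215.5, 59.9]
tcp_rot: [1.788, 1.569, 0.338]
ft_force: [4.1, -0.3, 2.2]
opening: 0.648
```

Emit:
carry_out:
  grip: [-0.6,-1,-1,-1,-1]
  linear:
    - [0,0,0]
    - [0,0,0]
    - [0,0,0]
    - [0,0,0]
    - [0,0,0]
  turn: [0,0,0,-0.0455,-0.0455]

```text
t: 34.65
eef_pos: [414.2, 215.2, 59.5]
tcp_rot: [-1.736, 1.57, -2.895]
ft_force: [-0.2, 0.2, 0.2]
opening: 0.982
```

Emit:
carry_out:
  grip: [-1,-1,-1,-1,-1]
  linear:
    - [0,0,0]
    - [0,0,0]
    - [0,0,0]
    - [0,0,0]
    - [0,0,0]
  turn: [-0.0455,-0.0455,-0.0455,-0.0455,-0.0455]

```text
t: 35.15
eef_pos: [414.2, 215.2, 59.5]
tcp_rot: [-2.444, 1.57, -2.888]
ft_force: [-0.7, -0.5, 0.1]
opening: 0.997
```

Emit:
carry_out:
  grip: [-1,-1,-1,-0.7,0]
  linear:
    - [0,0,0]
    - [0,0,0]
    - [0,0,0]
    - [0,0,0]
    - [0,0,0]
  turn: [-0.0455,-0.0455,-0.0455,-0.0455,0]

```text
t: 35.65
eef_pos: [414.3, 215.2, 59.5]
tcp_rot: [-3.012, 1.57, -2.888]
ft_force: [-1.1, -1.0, 0.6]
opening: 0.883
```

Emit:
carry_out:
  grip: [1,1,1,1,1]
  linear:
    - [0,0,0]
    - [0,0,0]
    - [0,0,0]
    - [0,0,0]
    - [0,0,0]
  turn: [0,0,0,0,0]

```text
t: 36.15
eef_pos: [414.6, 215.3, 59.6]
tcp_rot: [1.528, 1.571, 1.649]
ft_force: [0.3, 1.6, -0.7]
opening: 0.594
```

Run:
```python
from h import *
st()
# recheck placed jar centres from w23 (row_spice) and w24 (fallen) at cap mid/top heights
```

```text
t 36.15 pos [414.6 215.3  59.6] yawY 96.95 op 0.5942 F [ 0.28  1.58 -0.71]
```

Emit:
carry_out:
  grip: [1,1,1,1,1]
  linear:
    - [-0.03,0,0]
    - [-0.06,0,0]
    - [-0.08,0,0]
    - [-0.09,0,0]
    - [0,0,0]
  turn: [0,0,0,0,0.0476]

```text
t: 36.65
eef_pos: [416.1, 215.8, 194.1]
tcp_rot: [0.363, 1.563, 0.335]
ft_force: [-0.3, 0.6, -3.9]
opening: 0.596
```

Emit:
carry_out:
  grip: [1,1,1,1,1]
  linear:
    - [0,0,0]
    - [0,0,0]
    - [0,0,0]
    - [0,0,0]
    - [0,0,0]
  turn: [0.0476,0.0476,0.0476,0.0476,0.0476]

```text
t: 37.15
eef_pos: [414.2, 215.1, 189.3]
tcp_rot: [-2.014, 1.57, -2.796]
ft_force: [0.0, -0.2, -3.7]
opening: 0.595
```

Emit:
carry_out:
  grip: [1,1,1,1,1]
  linear:
    - [0,0,0]
    - [0,-0.0355,0.0714]
    - [0,-0.0355,0.0714]
    - [0,-0.0355,0.0714]
    - [0,-0.0355,0.0714]
  turn: [0.0476,0,0,0,0]

```text
t: 37.65
eef_pos: [443.5, 57.0, 189.4]
tcp_rot: [-2.253, 1.57, 3.105]
ft_force: [0.2, 0.4, -3.9]
opening: 0.593
```

Emit:
carry_out:
  grip: [1,1,1,1,1]
  linear:
    - [0,-0.0355,0.0714]
    - [0,-0.0355,0.0714]
    - [0,0,0]
    - [0,0,0]
    - [0,0,0]
  turn: [0,0,0,0,0]

```text
t: 38.15
eef_pos: [458.0, -19.3, 189.4]
tcp_rot: [-2.586, 1.57, 2.773]
ft_force: [-0.7, 0.4, -3.7]
opening: 0.596
```

Run:
```python
from h import *
st();i=cams.camera_info('wrist');a,_=snap('wrist','w25.png')
h=cv2.cvtColor(a,cv2.COLOR_BGR2HSV)
C=np.array([458.1,-18.2]);ex=np.array([.993,.118]);ey=np.array([-.118,.993])
m=(((h[...,0]<12)|(h[...,0]>170))&(h[...,1]>110)&(h[...,2]>40)).astype('uint8')
n,l,s,c=cv2.connectedComponentsWithStats(m)
for t in range(1,n):
    if s[t,4]>150:
        (x,y),r=cv2.minEnclosingCircle(np.argwhere(l==t)[:,::-1].astype('float32'));q=onz(i,x,y,110)[:2];print('red',x,y,r,s[t],q.round(1),((q-C)@ex).round(1),((q-C)@ey).round(1))
for n in('side','scene'):
    b,j=snap(n,n[:2]+'25.png');h=cv2.cvtColor(b,cv2.COLOR_BGR2HSV)
    m=(((h[...,0]<8)|(h[...,0]>172))&(h[...,1]>140)&(h[...,2]>60)).astype('uint8')
    k,l,s,c=cv2.connectedComponentsWithStats(m)
    for t in range(1,k):
        if s[t,4]>25:q=onz(j,*c[t],104)[:2];print(n,c[t].round(1),s[t],q.round(),((q-C)@ex).round(1),((q-C)@ey).round(1))
```

```text
t 38.15 pos [458.  -19.3 189.4] yawY 37.02 op 0.5962 F [-0.74  0.45 -3.67]
red 283.261474609375 150.617431640625 30.611812591552734 [ 253  121   61   61 1968] [451.1  31.6] -1.1 50.3
red 348.3406677246094 257.9065856933594 15.458794593811035 [333 249  31  25 267] [549.6  -5.4] 92.4 1.9
red 463.0 328.21429443359375 18.230056762695312 [452 311  18  36 369] [677.4   4.3] 220.4 -3.5
side [267.5 173.2] [261 170  14  10  58] [564.  -9.] 105.9 -3.4
side [325.9 186.4] [311 177  28  20 236] [725. -93.] 255.8 -105.8
side [233.6 187.1] [226 180  16  13 122] [463. -77.] -2.3 -59.3
side [270.9 186.5] [265 183  13   7  54] [569. -82.] 102.4 -76.2
scene [304.  177.5] [292 169  24  21 192] [691. -84.] 223.3 -93.2
scene [259.4 183.8] [250 176  25  16 163] [561. -43.] 99.4 -36.9
scene [211.8 186.2] [207 180  13  11  83] [442.  20.] -11.4 40.2
scene [238.6 198.4] [230 190  17  15 154] [467. -79.] 1.7 -61.7
```

Both contact stops put the spice jars 109 mm apart, so the gap is about 64 mm centred at y ≈ -19.4, and the wide jar is over it. I'll lower slowly and watch the force.

Emit:
carry_out:
  grip: [1,1,1,1,1]
  linear:
    - [0.012,0,0]
    - [0.012,0,0]
    - [0.006,0,0]
    - [0.004,0,0]
    - [0,0,0]
  turn: [0,0,0,0,0]

```text
t: 38.8
eef_pos: [458.4, -19.8, 172.3]
tcp_rot: [-2.558, 1.57, 2.8]
ft_force: [-0.3, 0.3, -3.5]
opening: 0.594
```

Emit:
carry_out:
  grip: [1,1,1]
  linear:
    - [0.005,0,0]
    - [0.005,0,0]
    - [0,0,0]
  turn: [0,0,0]

```text
t: 39.1
eef_pos: [458.4, -19.9, 167.4]
tcp_rot: [-2.585, 1.57, 2.773]
ft_force: [0.2, 0.5, -4.1]
opening: 0.597
```

Emit:
carry_out:
  grip: [1,1,1]
  linear:
    - [0.005,0,0]
    - [0.005,0,0]
    - [0,0,0]
  turn: [0,0,0]

```text
t: 39.4
eef_pos: [458.4, -19.9, 162.3]
tcp_rot: [-2.586, 1.57, 2.772]
ft_force: [0.4, 0.0, -3.5]
opening: 0.594
```

Emit:
carry_out:
  grip: [1,1,1]
  linear:
    - [0.012,0,0]
    - [0.014,0,0]
    - [0,0,0]
  turn: [0,0,0]

```text
t: 39.7
eef_pos: [458.1, -19.8, 148.6]
tcp_rot: [-2.452, 1.569, 2.906]
ft_force: [0.0, -0.6, -3.3]
opening: 0.593
```

Emit:
carry_out:
  grip: [1,1,1,1,1]
  linear:
    - [0.02,0,0]
    - [0.02,0,0]
    - [0.02,0,0]
    - [0.02,0,0]
    - [0,0,0]
  turn: [0,0,0,0,0]

```text
t: 40.2
eef_pos: [457.9, -19.8, 108.2]
tcp_rot: [-2.44, 1.568, 2.918]
ft_force: [0.4, -0.1, -4.8]
opening: 0.593
```

Emit:
carry_out:
  grip: [1,1,1,1,1]
  linear:
    - [0.01,0,0]
    - [0.005,0,0]
    - [0.005,0,0]
    - [0,0,0]
    - [0,0,0]
  turn: [0,0,0,0,0]

```text
t: 40.7
eef_pos: [458.6, -19.9, 99.7]
tcp_rot: [1.09, 1.571, 0.165]
ft_force: [-0.7, 0.7, -3.8]
opening: 0.594
```

Emit:
carry_out:
  grip: [1,1,1,1,1]
  linear:
    - [0.005,0,0]
    - [0.005,0,0]
    - [0.005,0,0]
    - [0.005,0,0]
    - [0,0,0]
  turn: [0,0,0,0,0]

```text
t: 41.2
eef_pos: [458.4, -19.9, 89.3]
tcp_rot: [-2.588, 1.57, 2.77]
ft_force: [0.7, 0.9, -4.4]
opening: 0.596
```

Emit:
carry_out:
  grip: [1,1,1,1,1]
  linear:
    - [0.008,0,0]
    - [0.008,0,0]
    - [0.008,0,0]
    - [0.008,0,0]
    - [0,0,0]
  turn: [0,0,0,0,0]

```text
t: 41.7
eef_pos: [458.3, -19.8, 73.0]
tcp_rot: [-2.483, 1.57, 2.875]
ft_force: [0.2, 0.4, -3.9]
opening: 0.597
```

Emit:
carry_out:
  grip: [1,1,1,1]
  linear:
    - [0.004,0,0]
    - [0.003,0,0]
    - [0.003,0,0]
    - [0,0,0]
  turn: [0,0,0,0]

```text
t: 42.1
eef_pos: [458.5, -19.9, 68.5]
tcp_rot: [-3.046, 1.571, 2.312]
ft_force: [0.8, -0.1, -3.4]
opening: 0.587
```

Emit:
carry_out:
  grip: [1,1]
  linear:
    - [0.002,0,0]
    - [0,0,0]
  turn: [0,0]

```text
t: 42.3
eef_pos: [458.6, -19.9, 67.7]
tcp_rot: [0.993, 1.571, 0.069]
ft_force: [0.1, -0.0, -1.7]
opening: 0.593
```

Emit:
carry_out:
  grip: [1,1,0,-0.4,-0.7]
  linear:
    - [0.001,0,0]
    - [0,0,0]
    - [0,0,0]
    - [0,0,0]
    - [0,0,0]
  turn: [0,0,0,0,0]

```text
t: 42.8
eef_pos: [458.7, -19.9, 67.2]
tcp_rot: [1.01, 1.57, 0.085]
ft_force: [-1.0, -0.5, 0.4]
opening: 0.712
```

Emit:
carry_out:
  grip: [-0.7,-0.7,-0.7,-0.7,-0.7]
  linear:
    - [0,0,0]
    - [-0.03,0,0]
    - [-0.07,0,0]
    - [-0.09,0,0]
    - [-0.09,0,0]
  turn: [0,0,0,0,0]

```text
t: 43.3
eef_pos: [458.1, -19.8, 208.6]
tcp_rot: [-2.521, 1.57, 2.838]
ft_force: [0.9, 0.2, 0.2]
opening: 0.849
```

Emit:
carry_out:
  grip: [-0.7,-0.7,-0.7,-0.7]
  linear:
    - [-0.09,0,0]
    - [-0.05,0,0]
    - [0,0,0]
    - [0,0,0]
  turn: [0,0,0,0]

```text
t: 43.7
eef_pos: [458.3, -19.8, 277.0]
tcp_rot: [0.912, 1.57, -0.013]
ft_force: [-0.6, -0.3, -0.3]
opening: 0.853
```

Run:
```python
from h import *
st()
C=np.array([458.1,-18.2]);ex=np.array([.993,.118]);ey=np.array([-.118,.993])
def T(q):q=q[:2]-C;return np.round([q@ex,q@ey],1)
for n in('wrist','side','scene'):
    b,j=snap(n,n[:2]+'30.png');h=cv2.cvtColor(b,cv2.COLOR_BGR2HSV)
    m=(((h[...,0]<12)|(h[...,0]>172))&(h[...,1]>140)&(h[...,2]>60)).astype('uint8')
    w=((h[...,1]<60)&(h[...,2]>120)).astype('uint8')
    x,y=proj(j,[458.4,-19.8,107]).astype(int);r=45 if n=='wrist' else 14
    print(n,'wide top expected px',x,y,'white frac',w[max(y-r//3,0):y+r//3,x-r//3:x+r//3].mean().round(2))
    k,l,s,c=cv2.connectedComponentsWithStats(m)
    for t in range(1,k):
        if s[t,4]>40:print(c[t].round(1),s[t],'tray',T(onz(j,*c[t],106)))
    print('shaker px',proj(j,[565,215,70]).round())
a=cv2.imread('pics/sc30.png');b=cv2.imread('pics/a_scene.png')
for nm,(x0,x1,y0,y1) in dict(shaker=(208,240,142,182),lemonR=(305,335,200,228),garlic=(322,352,225,250),mug=(360,408,225,275),lemonL=(160,185,148,160)).items():
    print(nm,np.abs(a[y0:y1,x0:x1].astype(int)-b[y0:y1,x0:x1]).mean().round(1))
```

```text
t 43.7 pos [458.3 -19.8 277. ] yawY 37.01 op 0.8527 F [-0.58 -0.3  -0.33]
wrist wide top expected px 249 180 white frac 0.46
[274.5 137.9] [253 117  45  44 904] tray [-0.4 49.6]
[227.2 223.8] [ 207  202   41   43 1023] tray [  3.3 -57.4]
[320.6 236.5] [288 215  62  56 929] tray [101.5 -18. ]
shaker px [462.  60.]
side wide top expected px 232 175 white frac 0.42
[269.2 179.4] [261 170  17  20 188] tray [104.1 -41.4]
[326.2 186.4] [311 179  28  18 229] tray [ 255.7 -108.5]
[234.5 186.5] [226 181  17  12 164] tray [  0.3 -59.4]
shaker px [264. 147.]
scene wide top expected px 224 189 white frac 0.39
[303.8 177.1] [292 169  24  20 174] tray [222.  -93.8]
[261.7 183.9] [249 176  26  17 260] tray [101.5 -44.2]
[212.4 185.8] [207 180  13  12  79] tray [-10.8  38.2]
[238.6 197.6] [230 190  18  15 206] tray [  2.6 -61. ]
shaker px [215. 161.]
shaker 7.3
lemonR 2.7
garlic 2.6
mug 2.3
lemonL 2.4
```

Run:
```python
from h import *
a=cv2.imread('pics/sc30.png');b=cv2.imread('pics/a_scene.png')
d=np.abs(a.astype(int)-b).mean(2);
for y0 in range(142,182,8):print(y0,d[y0:y0+8,208:240].reshape(8,4,8).mean((0,2)).round(1))
j=cams.camera_info('wrist');w=cv2.imread('pics/wr30.png');h=cv2.cvtColor(w,cv2.COLOR_BGR2HSV)
m=((h[...,1]<60)&(h[...,2]>110)).astype('uint8');k,l,s,c=cv2.connectedComponentsWithStats(m)
for t in range(1,k):
    if s[t,4]>150 and 190<c[t][0]<310:
        q=onz(j,*c[t],107);print('white',c[t].round(1),s[t],q.round(1))
s=cv2.imread('pics/si30.png');b=cv2.imread('pics/a_side.png');print('side shaker',np.abs(s[142:158,260:275].astype(int)-b[142:158,260:275]).mean())
```

```text
142 [11.  35.   3.3  3.6]
150 [3.6 3.7 1.8 3.2]
158 [2.9 2.4 1.7 3.1]
166 [3.  2.  2.2 3.1]
174 [38.  16.2  3.7  2.5]
white [227.4 127.6] [219 116  18  26 326] [406.4  10.6 107. ]
white [266.5 186.2] [ 227  142   89   81 1898] [475.6 -14.  107. ]
white [217.3 327.4] [ 143  310  151   38 4733] [ 536.7 -191.2  107. ]
side shaker 7.570833333333334
```

```bash
python3 -c "
from h import *
st();print(env.job_done())"
```

```text
t 43.85 pos [458.1 -19.8 275.9] yawY 37.01 op 0.8462 F [ 0.51 -0.56 -0.35]
the job is handed in; nothing more can be done
None
```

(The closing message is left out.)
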